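Clear down the carving board

TASK

Clear down the carving station: put every marrow bone from the board into the steel pan, pull the scrap drawer under the board fully open, and with the white scraper block wipe all the bone chips off the board into the drawer rather than picking them up. Then stand the scraper back on its rubber mat, wholly on it, and push the drawer fully shut, without shifting the bottle, bowl or jar.

Things in the scene. Friction and masses are not known exactly. Their poses are not given: they have to be found in the camera images.
- board_top (a point): centre of the top of the carving station's yellow cutting board, 100 mm above the counter, fixed. Its x axis runs along the drawer's slide, y across; the board is 260 mm along x and 280 mm along y, flat with no rim, 20 mm thick, and tops the steel housing of the same outline. The drawer comes out of the -x side, so chips pushed over the edge at x = -130 mm fall into the open drawer
- drawer (a joint): scrap drawer under the board: how far it is out, in m; 0 shut, 0.13 the outer stop. It starts up to 30 mm ajar, slides with about 2 N friction and stays where it is left
- drawer_handle (a point): middle of the drawer's dark bar handle: a round bar 12 mm thick and 120 mm long along y, level, 42 mm out from the drawer's front face and 36 mm below the board's top. Axes as board_top's: -x pulls it open. 36 mm are free between bar and front, so it can be pinched or hooked from above
- drawer_floor (a point): centre of the drawer's inside floor, moves with the drawer; axes as board_top's. Inside 229 mm along x, 248 mm along y; walls 48 mm high. With the drawer shut it lies below the board
- pan_floor (a point): centre of the inside floor of the open steel pan, fixed, 4 mm above the counter. Inside 222 mm along its x, 142 mm along y, walls 4 mm thick up to 65 mm above the counter, rim lip 14 mm wide
- mat_top (a point): centre of the top of the scraper's black rubber mat, fixed: 220 mm along its x, 140 mm along y, 4 mm thick
- scraper_rib (a point): middle of the grip rib of the white nylon scraper block, about 220 g. The rib is 60 mm along x, 24 mm thick along y, 36 mm tall (18 mm above and below this point), and stands on a block 100 mm along x, 50 mm along y and 26 mm tall; the block's flat underside is 44 mm below this point. z is up when it stands; its 100 x 26 mm side faces (+y and -y) push the chips
- bone0_c (a point): centre of a marrow bone: an ivory round slice with brown marrow in its ends, 42 mm across, 40 mm tall along z, 80 g, standing on the board; None if absent
- bone1_c (a point): centre of a marrow bone: an ivory round slice with brown marrow in its ends, 42 mm across, 40 mm tall along z, 80 g, standing on the board; None if absent
- bone2_c (a point): centre of a marrow bone: an ivory round slice with brown marrow in its ends, 42 mm across, 40 mm tall along z, 80 g, standing on the board; None if absent
- bone3_c (a point): centre of a marrow bone: an ivory round slice with brown marrow in its ends, 42 mm across, 40 mm tall along z, 80 g, standing on the board; None if absent
- chip0_c (a point): centre of a bone chip, 26 x 15 x 10 mm (thickness along z), 12 g, loose on the board; None if absent
- chip1_c (a point): centre of a bone chip, 22 x 17 x 10 mm (thickness along z), 12 g, loose on the board; None if absent
- chip2_c (a point): centre of a bone chip, 28 x 14 x 10 mm (thickness along z), 12 g, loose on the board; None if absent
- chip3_c (a point): centre of a bone chip, 24 x 16 x 10 mm (thickness along z), 12 g, loose on the board; None if absent
- chip4_c (a point): centre of a bone chip, 20 x 18 x 10 mm (thickness along z), 12 g, loose on the board; None if absent
- chip5_c (a point): centre of a bone chip, 27 x 16 x 10 mm (thickness along z), 12 g, loose on the board; None if absent
- chip6_c (a point): centre of a bone chip, 23 x 15 x 10 mm (thickness along z), 12 g, loose on the board; None if absent
- chip7_c (a point): centre of a bone chip, 25 x 18 x 10 mm (thickness along z), 12 g, loose on the board; None if absent
- oil_bottle: clear bottle 60 mm across, 170 mm tall, bystander; origin at the centre of its underside
- steel_bowl: small steel bowl 100 mm across, 50 mm tall, bystander; origin at the centre of its underside
- pepper_jar: jar 56 mm across, 90 mm tall, bystander; origin at the centre of its underside
There are look-alikes about, which are no part of the job. Leave any orange look-alike of the part that bears bone0_c alone. Leave any purple look-alike of the part that bears bone3_c alone.

How it is judged (in metres and radians):
On the way, in this order (a step that is already met when the one before it is completed fails the run):
1. the scrap drawer is pulled open (at least 110 mm) (value of joint drawer above 0.11 m), for 0.2 s.
2. the scraper is on the board, upright, with the drawer open (x of scraper_rib in the frame of board_top between -0.15 and 0.15 m and y of scraper_rib in the frame of board_top between -0.12 and 0.12 m and z of scraper_rib in the frame of board_top below 0.055 m and angle between scraper_rib's own z axis and vertical below 0.3 rad and value of joint drawer above 0.08 m), for 0.2 s.
3. all chips lie in the open drawer (x of chip0_c in the frame of drawer_floor between -0.12 and 0.12 m and y of chip0_c in the frame of drawer_floor between -0.128 and 0.128 m and z of chip0_c in the frame of drawer_floor between -0.005 and 0.05 m and x of chip1_c in the frame of drawer_floor between -0.12 and 0.12 m and y of chip1_c in the frame of drawer_floor between -0.128 and 0.128 m and z of chip1_c in the frame of drawer_floor between -0.005 and 0.05 m and x of chip2_c in the frame of drawer_floor between -0.12 and 0.12 m and y of chip2_c in the frame of drawer_floor between -0.128 and 0.128 m and z of chip2_c in the frame of drawer_floor between -0.005 and 0.05 m and x of chip3_c in the frame of drawer_floor between -0.12 and 0.12 m and y of chip3_c in the frame of drawer_floor between -0.128 and 0.128 m and z of chip3_c in the frame of drawer_floor between -0.005 and 0.05 m and x of chip4_c in the frame of drawer_floor between -0.12 and 0.12 m and y of chip4_c in the frame of drawer_floor between -0.128 and 0.128 m and z of chip4_c in the frame of drawer_floor between -0.005 and 0.05 m and x of chip5_c in the frame of drawer_floor between -0.12 and 0.12 m and y of chip5_c in the frame of drawer_floor between -0.128 and 0.128 m and z of chip5_c in the frame of drawer_floor between -0.005 and 0.05 m and x of chip6_c in the frame of drawer_floor between -0.12 and 0.12 m and y of chip6_c in the frame of drawer_floor between -0.128 and 0.128 m and z of chip6_c in the frame of drawer_floor between -0.005 and 0.05 m and x of chip7_c in the frame of drawer_floor between -0.12 and 0.12 m and y of chip7_c in the frame of drawer_floor between -0.128 and 0.128 m and z of chip7_c in the frame of drawer_floor between -0.005 and 0.05 m and value of joint drawer above 0.06 m), for 0.2 s.
At the end, for the whole second after the job is handed in: drawer shut to within 8 mm; all chips inside it; all marrow bones inside the pan, below its rim; scraper standing upright on its mat (rib within 45 mm of the mat's centre, tilt under 0.1 rad); all at rest (value of joint drawer below 0.008 m and x of chip0_c in the frame of drawer_floor between -0.12 and 0.12 m and y of chip0_c in the frame of drawer_floor between -0.128 and 0.128 m and z of chip0_c in the frame of drawer_floor between -0.005 and 0.05 m and x of chip1_c in the frame of drawer_floor between -0.12 and 0.12 m and y of chip1_c in the frame of drawer_floor between -0.128 and 0.128 m and z of chip1_c in the frame of drawer_floor between -0.005 and 0.05 m and x of chip2_c in the frame of drawer_floor between -0.12 and 0.12 m and y of chip2_c in the frame of drawer_floor between -0.128 and 0.128 m and z of chip2_c in the frame of drawer_floor between -0.005 and 0.05 m and x of chip3_c in the frame of drawer_floor between -0.12 and 0.12 m and y of chip3_c in the frame of drawer_floor between -0.128 and 0.128 m and z of chip3_c in the frame of drawer_floor between -0.005 and 0.05 m and x of chip4_c in the frame of drawer_floor between -0.12 and 0.12 m and y of chip4_c in the frame of drawer_floor between -0.128 and 0.128 m and z of chip4_c in the frame of drawer_floor between -0.005 and 0.05 m and x of chip5_c in the frame of drawer_floor between -0.12 and 0.12 m and y of chip5_c in the frame of drawer_floor between -0.128 and 0.128 m and z of chip5_c in the frame of drawer_floor between -0.005 and 0.05 m and x of chip6_c in the frame of drawer_floor between -0.12 and 0.12 m and y of chip6_c in the frame of drawer_floor between -0.128 and 0.128 m and z of chip6_c in the frame of drawer_floor between -0.005 and 0.05 m and x of chip7_c in the frame of drawer_floor between -0.12 and 0.12 m and y of chip7_c in the frame of drawer_floor between -0.128 and 0.128 m and z of chip7_c in the frame of drawer_floor between -0.005 and 0.05 m and x of bone0_c in the frame of pan_floor between -0.112 and 0.112 m and y of bone0_c in the frame of pan_floor between -0.072 and 0.072 m and z of bone0_c in the frame of pan_floor between -0.005 and 0.06 m and x of bone1_c in the frame of pan_floor between -0.112 and 0.112 m and y of bone1_c in the frame of pan_floor between -0.072 and 0.072 m and z of bone1_c in the frame of pan_floor between -0.005 and 0.06 m and x of bone2_c in the frame of pan_floor between -0.112 and 0.112 m and y of bone2_c in the frame of pan_floor between -0.072 and 0.072 m and z of bone2_c in the frame of pan_floor between -0.005 and 0.06 m and x of bone3_c in the frame of pan_floor between -0.112 and 0.112 m and y of bone3_c in the frame of pan_floor between -0.072 and 0.072 m and z of bone3_c in the frame of pan_floor between -0.005 and 0.06 m and horizontal distance between scraper_rib and mat_top below 0.045 m and angle between scraper_rib's own z axis and vertical below 0.1 rad and z of scraper_rib in the frame of mat_top below 0.05 m and linear speed of each of bone0, bone1, bone2, bone3, chip0, chip1, chip2, chip3, chip4, chip5, chip6, chip7, scraper below 0.03 m/s); the robot touches nothing.
It fails at once if oil_bottle is shifted by more than 30 mm (distance of oil_bottle from where it was at the start of the episode above 0.03 m).
It fails at once if steel_bowl is shifted by more than 30 mm (distance of steel_bowl from where it was at the start of the episode above 0.03 m).
It fails at once if pepper_jar is shifted by more than 30 mm (distance of pepper_jar from where it was at the start of the episode above 0.03 m).
It fails at once if a chip is picked up from the board (centre more than 60 mm above the board) (height (world z) of any of chip0_c, chip1_c, chip2_c, chip3_c, chip4_c, chip5_c, chip6_c, chip7_c above 0.16 m).
Of bone0, bone1, bone2, bone3 only 3 to 4 are there at a start; the rules pass over those that are not, and their reading is None.
Of chip0, chip1, chip2, chip3, chip4, chip5, chip6, chip7 only 4 to 8 are there at a start; the rules pass over those that are not, and their reading is None.
At some moment in a run one of bone0, bone1, bone2, bone3, scraper may be knocked a few centimetres aside while the robot is not near it.
Once in a run the grip may slacken for a moment while it holds something.
It also fails if it takes over 210 s, if anything falls off the work surface, if the arm or the gripper's body presses on something with over 40 N, if the wrist force passes 120 N, or if a joint passes its speed limit or range.

ROBOT

A 6-joint arm with a two-finger parallel gripper is mounted at the origin on the work surface. World frame = base frame: x ahead of the robot, y to its left, z up, the work surface at z = 0. Lengths are in mm, angles in rad, forces in N, time in s.
With the tool pointing down it reaches from about 425 to 950 mm from the base axis. Payload 14.7 kg.
Tool frame: the origin (TCP) lies midway between the tips of the shut fingers; the grasp point (between the pads) lies 19 mm behind it; z points along the fingers, y is the line along which they close (so a half turn about z gives the same grasp; the last joint's range is limited). The gripper opens to 85 mm and grips with 20 to 120 N. Pads are 22 mm wide; open, the fingers measure 114 mm over their backs; the gripper's body (76 mm by 85 mm) begins 54 mm behind the grasp point. The pads swing forward as they close: fully open they stand 13 mm farther back than shut.
Start: joints at [-0.047, 0.48, 1.596, -0, 1.065, -0.047], TCP at [649.994, 0.021, 195.197] pointing down, gripper open.
Joint ranges: [-2.75, 2.75], [-0.82, 2.05], [0.23, 2.67], [-1.56, 4.7], [0.09, 2.69], [-2.92, 2.92]. Speed limits (rad/s): [1.89, 1.89, 2.39, 3.01, 3.01, 3.01].

INTERFACE

Orientations are given as a unit quaternion [x, y, z, w].
In Python, from station import arm gives the robot as it stands.
- The arm moves only by the tool play_rows, never from a script. Its argument "plan" is a list that holds one entry, the list of rows, each a list of 7 numbers: the turn, a rotation vector about the tool's x, y, z in degrees, then the shift along the tool's x, y, z in cm, then the gripper command: -1 is fully open, 1 is shut, values between are in proportion. In form: [[[rx, ry, rz, tx, ty, tz, hand], ...]]. A call has 1 to 8 rows; each row shifts and turns the commanded pose from where the row before left it, along the tool's axes as they then stand; what a row does not reach is not made up. A row lasts 1/12 s, in which the tool goes at most 41.7 mm and 7.16 degrees, less where a joint would pass 70% of its speed; a pose out of reach is approached as far as the arm can. A call with a gripper value outside its range is refused whole. The fingers move at their own pace and stop on an object; "newtons" is the grip in N (left out, the last holds). Time passes only in rows, so rows that do not move let the fingers close. It gives the time, the measured TCP pose, the force, the opening and the grip force at its end, in the units of the state.
- arm.read_state(): the state, without advancing time (a new reading comes with each control period).
- arm.read_camera(name): name is "scene" or "side" or "wrist"; returns the picture (400x640x3 uint8, red, green, blue); there is no depth.
- arm.camera_params(name): a dict with "intrinsics" (3x3 intrinsics, pixels), "rvec" (rotation vector, rad) and "tvec" (3), from world to camera coordinates, as OpenCV has them; the wrist camera has in their place "T_tool_cam" (4x4, takes a point from camera to tool coordinates, whose origin is the TCP and whose axes are the flange's). Camera axes: x right, y down, z forward; pixel columns grow to the right and rows downward; lengths in mm; the calibration is good to about 2 mm. A picture is of the moment at which its call begins: read the wrist's pose just before it. camera_params takes no time and is no camera call.
- arm.sign_off(): hands the job in; it is judged then, once.
The state is a dict: "time_s": time; "joint_positions": joint angles; "dq": joint speeds; "joint_efforts": joint torques, N m; "eef_pos": TCP position; "tool_rot": TCP orientation; "ft_force": force on the tool from outside, world axes, zero at the start; "wrist_torque": the same for the moment, N m; "width": finger opening in mm; "grip_force": force on a finger pad.
Only numpy, scipy, OpenCV 4.12 (cv2) and the standard library are available. Lean on these libraries where they do the work, as an engineer would, in place of code of your own. Each camera call takes 0.05 s, during which the arm holds its last target. There are 200 camera calls.

## Working session

There is one attempt and no reset: what is moved stays moved. The work goes in short steps, Python scripts to look and compute and a tool call to move; the robot and the scene stay as the last step left them, time stands still between calls to the robot, and variables do not carry over. Pictures are saved under pics/ and viewed, at most 14 in all, crops included, and the job is handed in when it is done.

Besides the shell and the picture viewer there is one more tool, called after "Call:" by a JSON object that holds its "api" and its "payload", one argument or row to a line. play_rows: Moves the arm, as the interface text tells. Its arguments: {"type":"object","properties":{"plan":{"type":"array"},"newtons":{"type":"number"}},"required":["plan"]}

```bash
ls; mkdir -p pics
python3 - <<'E'
from station import arm
import cv2
print(arm.read_state())
for n in ("scene","side","wrist"):
    im=arm.read_camera(n); cv2.imwrite(f"pics/{n}0.png",im[:,:,::-1]); print(n,arm.camera_params(n))
E
```

```text
pics
{'time_s': 0.0, 'joint_positions': array([-4.66061974e-02,  4.80862743e-01,  1.59689225e+00,  6.34309541e-06,
        1.06508275e+00, -4.66060188e-02]), 'dq': array([-8.34372676e-04, -5.68089446e-04, -7.15384822e-04,  2.32019105e-04,
       -8.55408646e-05,  1.48476063e-03]), 'joint_efforts': array([ 2.41355090e-03, -9.50650907e+01, -4.30184269e+01, -5.27583288e-04,
        1.24796593e-02,  1.26860105e-04]), 'eef_pos': array([6.49533725e+02, 4.09684819e-02, 1.94545509e+02]), 'tool_rot': array([ 7.07107795e-01,  7.07105493e-01, -4.17169972e-04, -4.62106035e-04]), 'ft_force': array([-1.11710617,  0.23729844, -1.07861002]), 'wrist_torque': array([-0.05586359,  0.00430876, -0.02249895]), 'grip_force': 0.0, 'width': 85.18325334497726}
scene {'intrinsics': array([[395.48739662,   0.        , 322.49826377],
       [  0.        , 395.48739662, 202.54397224],
       [  0.        ,   0.        ,   1.        ]]), 'rvec': array([ 1.05052327,  2.57579739, -0.83895714]), 'tvec': array([ 390.54140273, -246.10949055, 1260.94081796])}
side {'intrinsics': array([[470.20564818,   0.        , 322.08419983],
       [  0.        , 470.20564818, 189.607838  ],
       [  0.        ,   0.        ,   1.        ]]), 'rvec': array([ 2.22336882, -0.09068127,  0.06335908]), 'tvec': array([-558.30992139,  130.44975621, 1215.44788605])}
wrist {'intrinsics': array([[315.31614393,   0.        , 319.51115732],
       [  0.        , 315.31614393, 201.25590789],
       [  0.        ,   0.        ,   1.        ]]), 'T_tool_cam': array([[-4.98265645e-04, -9.45421037e-01, -3.25850909e-01,
         8.38193395e+01],
       [ 9.99999520e-01, -1.96102875e-04, -9.60149606e-04,
        -4.60108492e-01],
       [ 8.43845336e-04, -3.25851231e-01,  9.45420681e-01,
        -1.77856024e+02],
       [ 0.00000000e+00,  0.00000000e+00,  0.00000000e+00,
         1.00000000e+00]])}
```

View pics/scene0.png

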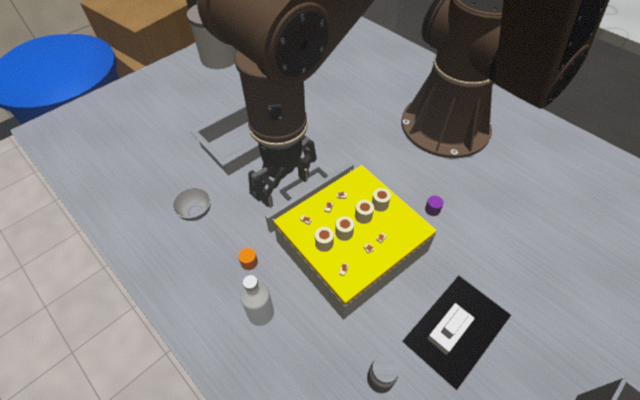

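View pics/side0.png

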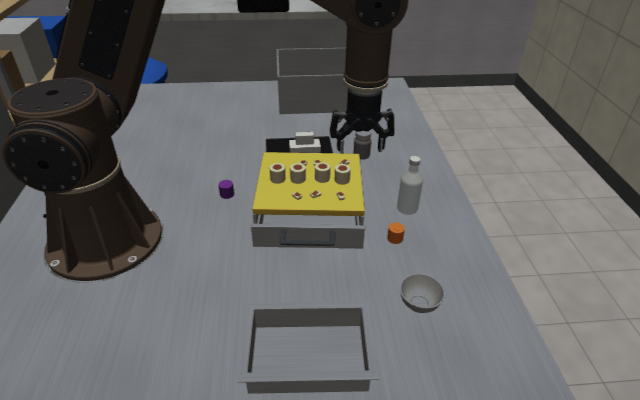

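View pics/wrist0.png

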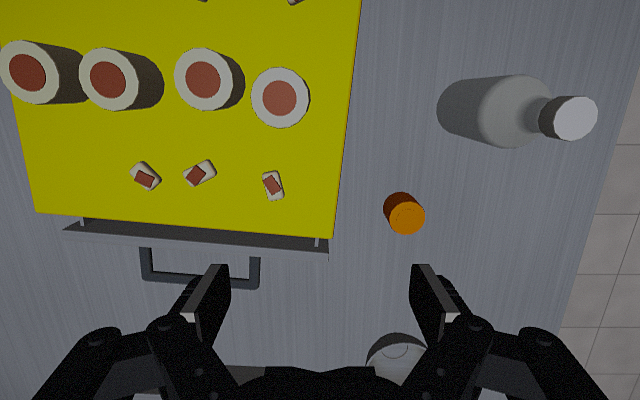

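The scene shows a yellow board at about (355,232) with four bones at (324,237), (345,227), (364,209), (381,198) and six chips. The scraper is on its black mat at (452,328), the drawer handle at (303,183) and the pan at (225,135). The look-alikes are orange at (248,258) and purple at (435,205). The bystanders are the bowl at (192,204), the bottle at (256,298) and the jar at (383,374).

The look-alike caps are orange and purple, and the four ivory slices with brown ends on the board are the bones.

```bash
cat > h.py <<'E'
import numpy as np, cv2
from scipy.spatial.transform import Rotation as R
from station import arm
def shot(n):
    s=arm.read_state(); im=arm.read_camera(n); return im,cam(n,s)
def cam(n,s=None):
    p=arm.camera_params(n); K=p["intrinsics"]
    if n=="wrist":
        s=s or arm.read_state(); T=np.eye(4); T[:3,:3]=R.from_quat(s["tool_rot"]).as_matrix(); T[:3,3]=s["eef_pos"]
        W=T@p["T_tool_cam"]; return K,W[:3,:3],W[:3,3]
    r=R.from_rotvec(p["rvec"]).as_matrix().T; return K,r,-r@p["tvec"]
def hit(c,uv,z):
    K,r,o=c; uv=np.atleast_2d(uv).astype(float)
    d=np.c_[uv,np.ones(len(uv))]@np.linalg.inv(K).T@r.T
    return (o+d*((z-o[2])/d[:,2])[:,None])[:,:2]
def proj(c,P):
    K,r,o=c; q=(np.atleast_2d(P)-o)@r@K.T; return q[:,:2]/q[:,2:]
def yellow(im):
    h=cv2.cvtColor(im,cv2.COLOR_RGB2HSV); return cv2.inRange(h,(22,150,60),(38,255,255))
def red(im):
    h=cv2.cvtColor(im,cv2.COLOR_RGB2HSV)
    return cv2.inRange(h,(0,80,60),(9,255,255))|cv2.inRange(h,(172,80,60),(180,255,255))
def blobs(m,amin=8):
    n,l,st,c=cv2.connectedComponentsWithStats(m); return [(c[i].round(1),st[i][4]) for i in range(1,n) if st[i][4]>=amin]
E
python3 - <<'E'
from h import *
np.set_printoptions(precision=1,suppress=True)
for n in("scene","side"):
    im=cv2.imread(f"pics/{n}0.png")[:,:,::-1].copy(); c=cam(n)
    y=yellow(im); k,_=max(((q,cv2.contourArea(q)) for q in cv2.findContours(cv2.morphologyEx(y,cv2.MORPH_CLOSE,np.ones((9,9))),0,2)[0]),key=lambda t:t[1])
    # top face fit on plane
    P=hit(c,k[:,0],100).astype(np.float32); print(n,"board",cv2.minAreaRect(P),cv2.boxPoints(cv2.minAreaRect(P)))
    h=cv2.convexHull(k)[:,0]; 
    print(" poly",cv2.approxPolyDP(k,6,True)[:,0].tolist())
    for b,a in blobs(red(im)): print("  red",b,a,"z140",hit(c,b,140)[0],"z110",hit(c,b,110)[0])
im=cv2.imread("pics/scene0.png"); c=cam("scene")
print("mat",hit(c,[(460,277),(510,316),(458,387),(404,340)],4))
print("rib?",hit(c,[(452,328)],62))
c=cam("side")
print("pan rim",hit(c,[(252,310),(364,310),(374,378),(240,378)],65)); 
print("handle",hit(c,[(281,236),(334,236)],64))
print("bowl",hit(c,[(421,300)],5),"bottle",hit(c,[(408,207)],5),"orange",hit(c,[(396,238)],5))
c=cam("wrist"); print("wrist corners z100",hit(c,[(35,211),(333,238)],100), "handle",hit(c,[(150,280),(253,285)],64))
im=cv2.imread("pics/wrist0.png")[:,:,::-1].copy()
for b,a in blobs(red(im)): print("  wred",b,a,"z140",hit(c,b,140)[0],"z110",hit(c,b,110)[0])
E
```

```text
scene board ((539.1207885742188, 95.16680908203125), (263.0411071777344, 281.6690673828125), 84.40794372558594) [[386.1 -22. ]
 [666.5 -49.5]
 [692.1 212.3]
 [411.8 239.8]]
 poly [[362, 166], [274, 220], [343, 303], [435, 231]]
  red [381.6 194.4] 38 z140 [449.2  97. ] z110 [429.1  84.6]
  red [305.6 218.6] 8 z140 [622.   22.9] z110 [609.    7.5]
  red [248.2 265.6] 60 z140 [785.5  25.4] z110 [779.2  10.1]
side board ((532.4240112304688, 85.83418273925781), (278.7259521484375, 277.5171813964844), 83.91136169433594) [[379.7 -38. ]
 [655.6 -67.5]
 [685.2 209.7]
 [409.2 239.1]]
 poly [[264, 153], [254, 213], [363, 214], [358, 154]]
  red [276.7 166.7] 27 z140 [446.9 100.2] z110 [446.1 143.7]
  red [297.3 166.7] 27 z140 [501.3  96.4] z110 [502.7 139.8]
  red [322.  165.8] 25 z140 [566.9  96.1] z110 [571.1 139.5]
  red [342.3 167.6] 26 z140 [619.8  84.1] z110 [626.3 126.9]
  red [296.9 194.1] 10 z140 [494.8 -21.3] z110 [496.   17.1]
  red [314.7 192.9] 11 z140 [538.7 -19.6] z110 [541.7  18.9]
  red [340.  193.5] 8 z140 [600.5 -26.4] z110 [606.2  11.8]
mat [[413.5 334.3]
 [413.9 467.6]
 [6
[... 184 characters left out ...]
]] bottle [[810.8  70. ]] orange [[749.8 -53. ]]
wrist corners z100 [[385.4 -19.6]
 [661.6 -47.1]] handle [[ 456.5 -116.9]
 [ 572.9 -123.4]]
  wred [26.7 72.2] 1004 z140 [448.4  97.2] z110 [422.5  98.9]
  wred [107.2  79.3] 984 z140 [502.6  92.6] z110 [483.7  93.7]
  wred [202.4  79.3] 988 z140 [568.3  92.6] z110 [557.8  93.7]
  wred [279.   97.8] 927 z140 [620.5  80.4] z110 [616.8  80. ]
  wred [195.1 175.3] 211 z140 [554.4  24.6] z110 [542.2  16.9]
  wred [143.8 178.6] 193 z140 [515.  22.] z110 [497.7  14. ]
  wred [271.3 184.7] 192 z140 [611.9  17.1] z110 [607.1   8.5]
  wred [397.6 192.2] 8 z140 [709.2  11.1] z110 [716.9   1.8]
  wred [412.5 197.5] 8 z140 [721.1   6.8] z110 [730.4  -3.1]
```

Run:
```python
import cv2,numpy as np
a=cv2.imread("pics/scene0.png"); b=cv2.imread("pics/side0.png")
x=cv2.resize(a[270:395,395:515],None,fx=3.3,fy=3.3); y=cv2.resize(b[295:400,230:385],(400,271))
o=np.zeros((413,800,3),np.uint8); o[:x.shape[0],:x.shape[1]]=x[:413]; o[:271,400:]=y
cv2.imwrite("pics/c1.png",o)
```

```text
(no output)
```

View pics/c1.png

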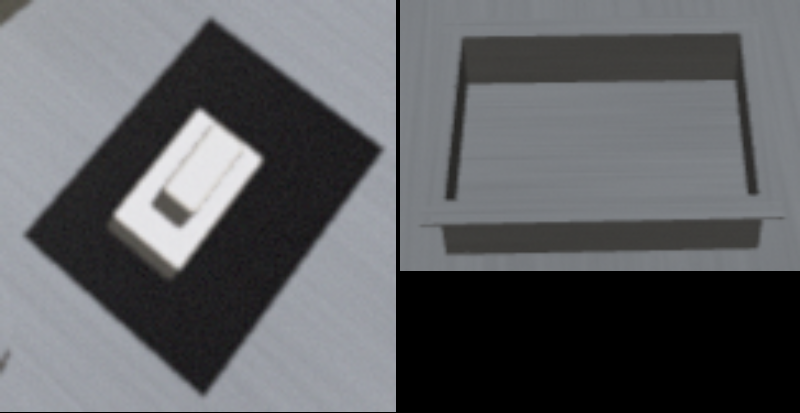

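The crop shows the scraper upright near the middle of its mat, with the rib top at crop (213,165), and the empty pan with a clear inner rim. Next I work out the pan, scraper, mat and chip positions.

Run:
```python
from h import *
np.set_printoptions(precision=1,suppress=True)
c=cam("side"); q=np.array([(460,37),(740,33),(757,193),(447,200)],float)
uv=np.c_[230+(q[:,0]-400)*155/400,295+q[:,1]*105/271]; P=hit(c,uv,65);print("pan in",P,P.mean(0))
f=np.array([(467,83),(738,80)],float); print("floor far",hit(c,np.c_[230+(f[:,0]-400)*155/400,295+f[:,1]*105/271],4))
c=cam("scene"); g=lambda L:np.array(L)/3.3+[395,270]
print("mat",hit(c,g([(212,18),(383,148),(203,394),(25,235)]),4).mean(0),hit(c,g([(212,18),(383,148),(203,394),(25,235)]),4))
print("block top",hit(c,g([(200,108),(263,158),(173,270),(113,218)]),30),hit(c,g([(200,108),(263,158),(173,270),(113,218)]),30).mean(0))
print("rib top",hit(c,g([(213,125),(245,148),(191,212),(160,188)]),66))
im=cv2.imread("pics/scene0.png")[:,:,::-1].copy(); b=np.zeros((400,640),np.uint8); cv2.fillPoly(b,[np.array([[361,170],[280,221],[346,297],[430,231]])],255)
m=cv2.bitwise_and(b,cv2.bitwise_not(yellow(im)))
C=np.array([538,96]);e=np.array([[.098,.995],[-.995,.098]])
for u,a in blobs(m,10): w=hit(c,u,105)[0]; print(u,a,w,"board",e@(w-C))
```

```text
pan in [[ 390.8 -303.4]
 [ 614.1 -316.8]
 [ 604.4 -457.1]
 [ 385.5 -445. ]] [ 498.7 -380.6]
floor far [[ 391.9 -302.4]
 [ 616.4 -317. ]]
mat [520.  400.8] [[411.4 330.7]
 [409.8 467.9]
 [628.1 470.7]
 [630.6 333.7]]
block top [[489.  365. ]
 [488.3 413.9]
 [590.5 414.3]
 [591.1 368.4]] [539.7 390.4]
rib top [[511.9 378.8]
 [510.2 401.7]
 [568.6 401.1]
 [569.9 379. ]]
[371.7 205.4] 686 [467.9  87.6] board [-15.2  68.9]
[341.6 194.9] 63 [496.7  15.4] board [-84.3  33.2]
[328.2 207.1] 67 [545.9  18.4] board [-76.4 -15.4]
[305.5 219.3] 69 [608.4   6.2] board [-82.5 -78.8]
[344.3 227.5] 382 [560.   85.1] board [ -8.7 -23. ]
[323.8 238.3] 394 [613.9  72.7] board [-15.8 -77.8]
[381.3 237.2] 64 [519.  161.5] board [63.3 25.3]
[368.3 247.6] 69 [560.1 158.8] board [ 64.7 -15.8]
[343.3 269. ] 83 [637.6 156.3] board [ 69.8 -93.2]
```

Bones are at about (448,97), (503,93), (568,93) and (620,81), and the pan is centred near (499,-381). Tool closing along the board's x axis suits the bones, the handle and the rib, so I turn the tool first.

Call:
{"api": "play_rows", "payload": {
  "plan": [
    [[0, 0, 7, 0, 0, 0, -0.5], [0, 0, 7, 0, 0, 0, -0.5], [0, 0, 7, 0, 0, 0, -0.5], [0, 0, 7, 0, 0, 0, -0.5], [0, 0, 7, 0, 0, 0, -0.5], [0, 0, 7, 0, 0, 0, -0.5], [0, 0, 7, 0, 0, 0, -0.5], [0, 0, 7, 0, 0, 0, -0.5]]
  ]
}}

```text
time_s: 0.82
eef_pos: [649.8, 0.0, 194.9]
tool_rot: [0.957, 0.289, -0.0, -0.0]
ft_force: [0.4, 0.2, 0.9]
width: 64.1
grip_force: 0.0
```

Call:
{"api": "play_rows", "payload": {
  "plan": [
    [[0, 0, 7, 0, 0, 0, -0.5], [0, 0, 7, 0, 0, 0, -0.5], [0, 0, 7, 0, 0, 0, -0.5], [0, 0, 7, 0, 0, 0, -0.5], [0, 0, 7, 0, 0, 0, -0.5], [0, 0, 4.6, 0, 0, 0, -0.5], [0, 0, 0, 0, 0, 0, -0.5]]
  ]
}}

```text
time_s: 1.4
eef_pos: [649.8, 0.0, 194.9]
tool_rot: [0.999, -0.051, -0.0, 0.0]
ft_force: [-0.1, 0.2, -0.1]
width: 64.3
grip_force: 0.0
```

```bash
cat >> h.py <<'E'
def go(*targets):
    "tool-axis shifts (cm) between successive world targets, from the present pose"
    s=arm.read_state(); M=R.from_quat(s["tool_rot"]).as_matrix(); p=s["eef_pos"]
    print("t",round(s["time_s"],1),"tcp",p.round(1),"xaxis deg",np.degrees(np.arctan2(M[1,0],M[0,0])).round(2),"tilt",M[2,2].round(4),"w",round(s["width"],1),"F",s["ft_force"].round(1))
    for t in targets:
        d=M.T@(np.array(t)-p)/10; print(t,"->",d.round(2),"rows>=",np.ceil(np.linalg.norm(d)/3.9)); p=np.array(t,float)
def B(x,y,z=0):
    "board frame mm (z above board top) to world"
    return np.r_[np.array([538,96])+x*np.array([.098,.995])+y*np.array([-.995,.098]),100+z].round(1)
E
python3 - <<'E'
from h import *
go((620,81,190),(620,81,106),(620,81,210),(569,-385,150),(569,-385,20),(569,-385,180),(568,93,190))
E
```

```text
t 1.4 tcp [649.8   0.  194.9] xaxis deg -5.84 tilt -1.0 w 64.3 F [-0.1  0.2 -0.1]
(620, 81, 190) -> [-3.79 -7.75  0.49] rows>= 3.0
(620, 81, 106) -> [ 0.  -0.   8.4] rows>= 3.0
(620, 81, 210) -> [-1.00e-02  0.00e+00 -1.04e+01] rows>= 3.0
(569, -385, 150) -> [-0.32 46.88  6.  ] rows>= 13.0
(569, -385, 20) -> [ 1.0e-02 -0.0e+00  1.3e+01] rows>= 4.0
(569, -385, 180) -> [-1.0e-02  0.0e+00 -1.6e+01] rows>= 5.0
(568, 93, 190) -> [ -4.97 -47.54  -1.  ] rows>= 13.0
```

Call:
{"api": "play_rows", "payload": {
  "plan": [
    [[0, 0, 0, -1.27, -2.58, 0.16, -0.5], [0, 0, 0, -1.26, -2.58, 0.16, -0.5], [0, 0, 0, -1.26, -2.59, 0.17, -0.5], [0, 0, 0, 0, 0, 0, -0.5]]
  ]
}}

```text
time_s: 1.73
eef_pos: [617.7, 84.7, 189.8]
tool_rot: [0.999, -0.046, -0.001, -0.001]
ft_force: [0.1, 0.9, -0.4]
width: 64.0
grip_force: 0.0
```

Run:
```python
from h import *
im,c=shot("wrist"); cv2.imwrite("pics/w1.png",im[:,:,::-1])
for b,a in blobs(red(im),60): print(b,a,"140",hit(c,b,140)[0].round(1),"110",hit(c,b,110)[0].round(1))
```

```text
[234.7 183.4] 194 140 [642.5 146. ] 110 [634.7 155.2]
[325.  202.8] 707 140 [620.8  80. ] 110 [610.3  80.5]
[408.9 198.4] 185 140 [618.5  16.1] 110 [607.6   8.1]
[315.8 263.9] 561 140 [568.6  92.2] 110 [551.1  94.2]
[323.  328.7] 445 140 [502.9  92.1] 110 [476.8  94.1]
[322.4 368.7] 76 140 [457.   96.8] 110 [424.9  99.4]
```

View pics/w1.png

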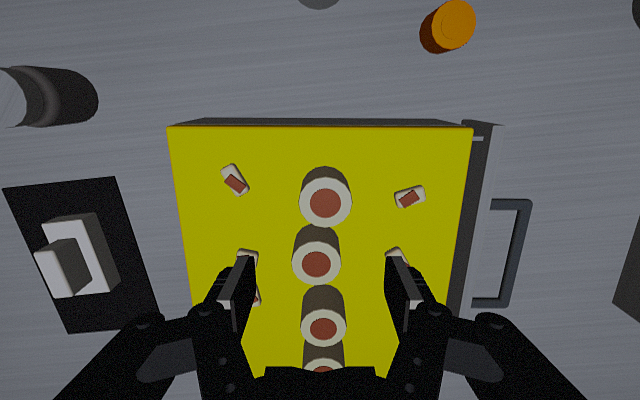

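The close view confirms ivory bones at (325,203), (316,264), (323,329) and (322,369), with the orange cap away at (447,25). I go down on the first bone.

Call:
{"api": "play_rows", "payload": {
  "plan": [
    [[0, 0, 0, 0, 0.1, 2.8, -0.5], [0, 0, 0, 0, 0, 2.8, -0.5], [0, 0, 0, 0, 0, 2.4, -0.5], [0, 0, 0, 0, 0, 0.4, -0.5], [0, 0, 0, 0, 0, 0, 0.5], [0, 0, 0, 0, 0, 0, 0.5], [0, 0, 0, 0, 0, 0, 0.5], [0, 0, 0, 0, 0, 0, 0.5]]
  ],
  "newtons": 50
}}

```text
time_s: 2.45
eef_pos: [620.8, 79.8, 107.9]
tool_rot: [0.999, -0.049, 0.001, -0.0]
ft_force: [-0.9, 0.2, 0.7]
width: 21.4
grip_force: 0.0
```

Call:
{"api": "play_rows", "payload": {
  "plan": [
    [[0, 0, 0, 0, 0, 0, 0.5], [0, 0, 0, 0, 0, 0, 0.5], [0, 0, 0, 0, 0, -3.4, 0.5], [0, 0, 0, 0, 0, -3.5, 0.5], [0, 0, 0, 0, 0, -3.5, 0.5], [0, 0, 0, 0, 0, 0, 0.5]]
  ]
}}

```text
time_s: 2.95
eef_pos: [623.3, 80.2, 217.6]
tool_rot: [0.999, -0.049, 0.005, -0.001]
ft_force: [1.4, 0.6, -0.1]
width: 21.1
grip_force: 0.0
```

Run:
```python
from h import *
go((569,-385,150),(569,-385,20),(569,-385,180),(568,93,190))
```

```text
t 3.0 tcp [623.3  80.2 217.6] xaxis deg -5.59 tilt -1.0 w 21.1 F [ 1.4  0.6 -0.1]
(569, -385, 150) -> [-0.94 46.84  6.67] rows>= 13.0
(569, -385, 20) -> [-0.12  0.02 13.  ] rows>= 4.0
(569, -385, 180) -> [  0.15  -0.03 -16.  ] rows>= 5.0
(568, 93, 190) -> [ -4.74 -47.56  -0.96] rows>= 13.0
```

Run:
```python
from h import *
im,c=shot("wrist"); cv2.imwrite("pics/w2.png",im[:,:,::-1])
for b,a in blobs(red(im),60): print(b,a,"140",hit(c,b,140)[0].round(1),"110",hit(c,b,110)[0].round(1))
```

```text
[238.8 183.2] 162 140 [641.9 146.4] 110 [634.6 155.2]
[319.5 199.6] 562 140 [620.9  80.3] 110 [611.1  81.3]
[396.  196.2] 150 140 [617.5  15.2] 110 [607.3   8.5]
[312.  255.1] 463 140 [568.7  92.3] 110 [552.8  94.7]
[246.6 254.1] 115 140 [575.5 151.3] 110 [560.4 160.6]
[389.2 257.5] 134 140 [559.4  22.6] 110 [542.4  16.8]
[252.1 287.4] 99 140 [540.3 152.1] 110 [521.1 161.5]
[393.1 294.4] 114 140 [519.7  20. ] 110 [498.   13.9]
[319.  314.9] 374 140 [503.3  92.4] 110 [479.7  94.8]
[319.8 359. ] 318 140 [449.1  96.9] 110 [419.2  99.8]
```

View pics/w2.png

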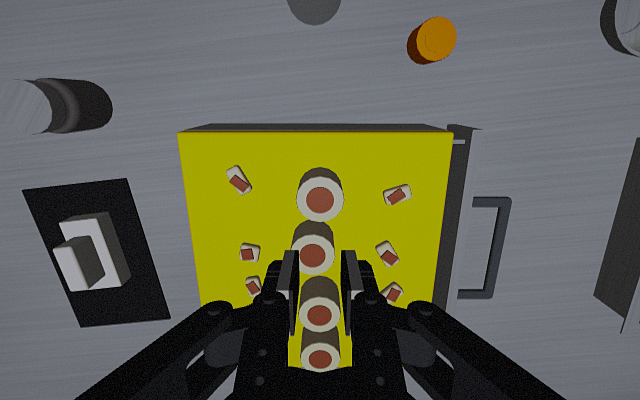

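The first close-up (w2) shows the fingers missed: all four bones still stand, and the tips sit at about (295,255) and (343,255), where the shut-TCP pixel should be near (320,236). I check the real tip position against the scene and side views.

Run:
```python
from h import *
s=arm.read_state(); print(s["width"],s["eef_pos"])
P=s["eef_pos"]
for n in("scene","side"):
    im,c=shot(n); u=proj(c,[P,P+[0,0,20],P+[0,0,40]]); print(n,u.round(0).tolist())
    x,y=u[0].astype(int); im=im.copy(); cv2.circle(im,(x,y),1,(255,0,0),-1)
    globals()[n]=cv2.resize(im[y-60:y+40,x-50:x+50],(400,400),interpolation=cv2.INTER_CUBIC)
cv2.imwrite("pics/c2.png",np.hstack([scene,side])[:,:,::-1])
```

```text
21.289373527673654 [622.14600156  80.08414112 214.68874771]
scene [[324.0, 215.0], [324.0, 209.0], [324.0, 203.0]]
side [[345.0, 144.0], [345.0, 138.0], [345.0, 131.0]]
```

View pics/c2.png

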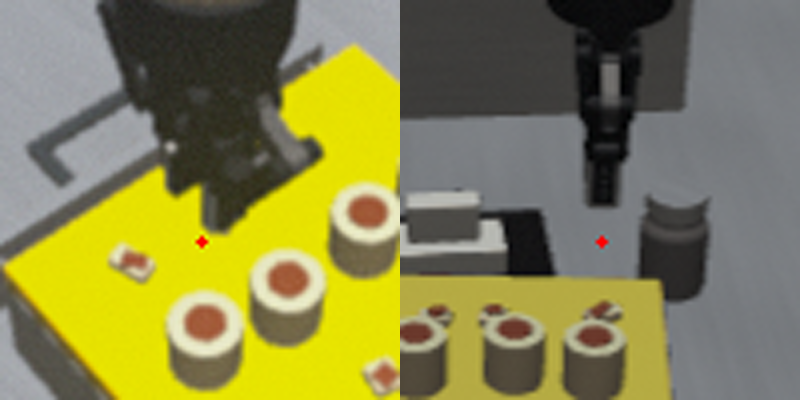

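The side view puts the real fingertips about 27 mm above the reported TCP at (600,208) versus (600,242), so I work with tips ≈ TCP + 27 to 33 mm and lower all grasps to match.

Call:
{"api": "play_rows", "payload": {
  "plan": [
    [[0, 0, 0, -0.15, 0, 0, -0.5], [0, 0, 0, 0, 0, 0, -0.5], [0, 0, 0, 0, 0, 2.5, -0.5], [0, 0, 0, 0, 0, 3.5, -0.5], [0, 0, 0, 0, 0, 3.5, -0.5], [0, 0, 0, 0, 0, 2.5, -0.5], [0, 0, 0, 0, 0, 1.0, -0.5], [0, 0, 0, 0, 0, 0, -0.5]]
  ],
  "newtons": 50
}}

```text
time_s: 3.77
eef_pos: [616.0, 79.8, 77.3]
tool_rot: [0.999, -0.049, -0.003, 0.0]
ft_force: [-0.9, 0.2, -0.4]
width: 64.2
grip_force: 0.0
```

Call:
{"api": "play_rows", "payload": {
  "plan": [
    [[0, 0, 0, 0, 0, 0, 0.3], [0, 0, 0, 0, 0, 0, 0.5], [0, 0, 0, 0, 0, 0, 0.5], [0, 0, 0, 0, 0, 0, 0.5], [0, 0, 0, 0, 0, 0, 0.5]]
  ]
}}

```text
time_s: 4.18
eef_pos: [619.4, 80.1, 82.0]
tool_rot: [0.999, -0.049, 0.001, -0.0]
ft_force: [-0.9, -0.1, 8.3]
width: 40.2
grip_force: 50.8
```

Call:
{"api": "play_rows", "payload": {
  "plan": [
    [[0, 0, 0, 0, 0, -2.5, 0.5], [0, 0, 0, 0, 0, -3.5, 0.5], [0, 0, 0, 0, 0, -3.0, 0.5], [0, 0, 0, 0, 2.0, 0, 0.5], [0, 0, 0, 0, 3.3, 0, 0.5], [0, 0, 0, 0, 3.6, 0, 0.5], [0, 0, 0, 0, 3.6, 0, 0.5], [0, 0, 0, 0, 3.6, 0, 0.5]]
  ]
}}

```text
time_s: 4.85
eef_pos: [602.4, -81.6, 171.3]
tool_rot: [0.999, -0.049, 0.001, 0.0]
ft_force: [1.3, -0.3, -0.4]
width: 40.6
grip_force: 50.7
```

Call:
{"api": "play_rows", "payload": {
  "plan": [
    [[0, 0, 0, 0, 3.6, 0, 0.5], [0, 0, 0, 0, 3.6, 0, 0.5], [0, 0, 0, 0, 3.6, 0, 0.5], [0, 0, 0, 0, 3.6, 0, 0.5], [0, 0, 0, 0, 3.6, 0, 0.5], [0, 0, 0, 0, 3.6, 0, 0.5], [0, 0, 0, 0, 3.6, 0, 0.5], [0, 0, 0, 0, 2.6, 0, 0.5]]
  ]
}}

```text
time_s: 5.52
eef_pos: [575.0, -360.1, 171.3]
tool_rot: [0.999, -0.049, 0.001, 0.001]
ft_force: [0.9, -0.3, -1.7]
width: 40.4
grip_force: 50.7
```

Call:
{"api": "play_rows", "payload": {
  "plan": [
    [[0, 0, 0, 0, 1.8, 0, 0.5], [0, 0, 0, 0, 1.0, 0, 0.5], [0, 0, 0, 0, 0, 0, 0.5], [0, 0, 0, 0, 0, 0, 0.5], [0, 0, 0, 0, 0, 0, 0.5]]
  ]
}}

```text
time_s: 5.93
eef_pos: [572.9, -383.1, 170.4]
tool_rot: [0.999, -0.048, -0.0, -0.0]
ft_force: [-0.7, -0.5, -0.5]
width: 40.5
grip_force: 50.7
```

Run:
```python
from h import *
go((574,-385,0)); im,c=shot("wrist"); cv2.imwrite("pics/w3.png",im[:,:,::-1])
```

```text
t 5.9 tcp [ 572.9 -383.1  170.4] xaxis deg -5.54 tilt -1.0 w 40.5 F [-0.7 -0.5 -0.5]
(574, -385, 0) -> [ 0.13  0.19 17.04] rows>= 5.0
```

View pics/w3.png

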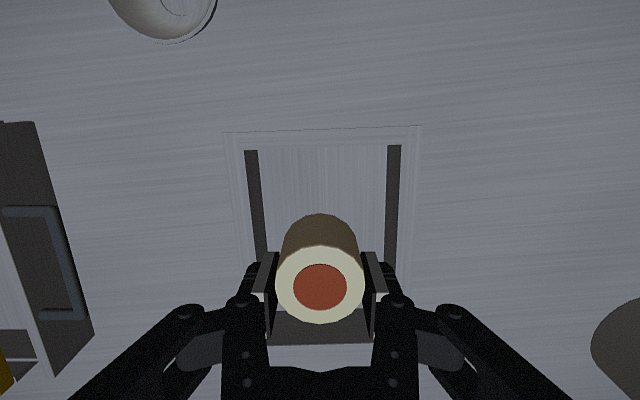

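The bone is held at (320,285) and centred over the pan, whose inner walls are at columns 255 and 393. I lower it, release it and go back for bone 2 at (568.5,92.5).

Call:
{"api": "play_rows", "payload": {
  "plan": [
    [[0, 0, 0, 0, 0, 2.5, 0.5], [0, 0, 0, 0, 0, 3.6, 0.5], [0, 0, 0, 0, 0, 3.6, 0.5], [0, 0, 0, 0, 0, 3.6, 0.5], [0, 0, 0, 0, 0, 2.7, 0.5], [0, 0, 0, 0, 0, 1.0, 0.5], [0, 0, 0, 0, 0, 0, 0.5], [0, 0, 0, 0, 0, 0, 0.5]]
  ]
}}

```text
time_s: 6.65
eef_pos: [573.3, -384.3, 1.1]
tool_rot: [0.999, -0.048, 0.0, 0.0]
ft_force: [0.0, -0.1, -0.5]
width: 40.1
grip_force: 50.7
```

Call:
{"api": "play_rows", "payload": {
  "plan": [
    [[0, 0, 0, 0, 0, 0, -0.2], [0, 0, 0, 0, 0, 0, -0.5], [0, 0, 0, 0, 0, 0, -0.5], [0, 0, 0, 0, 0, -2.5, -0.5], [0, 0, 0, 0, 0, -3.6, -0.5], [0, 0, 0, 0, 0, -3.6, -0.5], [0, 0, 0, 0, 0, -3.6, -0.5], [0, 0, 0, 0, 0, -3.6, -0.5]]
  ]
}}

```text
time_s: 7.32
eef_pos: [572.6, -384.8, 172.2]
tool_rot: [0.999, -0.049, 0.001, 0.0]
ft_force: [0.3, -0.2, 1.3]
width: 64.1
grip_force: 0.0
```

Run:
```python
from h import *
go((568.5,92.5,165),(568.5,92.5,81),(568.5,92.5,170),(524,-382,170))
```

```text
t 7.3 tcp [ 572.6 -384.8  172.2] xaxis deg -5.6 tilt -1.0 w 64.1 F [ 0.3 -0.2  1.3]
(568.5, 92.5, 165) -> [ -5.07 -47.46   0.68] rows>= 13.0
(568.5, 92.5, 81) -> [-0.01 -0.01  8.4 ] rows>= 3.0
(568.5, 92.5, 170) -> [ 0.01  0.01 -8.9 ] rows>= 3.0
(524, -382, 170) -> [2.000e-01 4.766e+01 3.000e-02] rows>= 13.0
```

Call:
{"api": "play_rows", "payload": {
  "plan": [
    [[0, 0, 0, -0.37, -2.0, 0, -0.5], [0, 0, 0, -0.37, -3.6, 0, -0.5], [0, 0, 0, -0.37, -3.6, 0, -0.5], [0, 0, 0, -0.37, -3.6, 0, -0.5], [0, 0, 0, -0.37, -3.6, 0, -0.5], [0, 0, 0, -0.37, -3.6, 0, -0.5], [0, 0, 0, -0.37, -3.6, 0, -0.5], [0, 0, 0, -0.37, -3.6, 0, -0.5]]
  ]
}}

```text
time_s: 7.98
eef_pos: [569.8, -109.7, 170.5]
tool_rot: [0.999, -0.049, 0.001, 0.0]
ft_force: [0.3, 0.0, -0.9]
width: 63.9
grip_force: 0.0
```

Call:
{"api": "play_rows", "payload": {
  "plan": [
    [[0, 0, 0, -0.37, -3.6, 0, -0.5], [0, 0, 0, -0.37, -3.6, 0, -0.5], [0, 0, 0, -0.37, -3.6, 0, -0.5], [0, 0, 0, -0.37, -3.6, 0, -0.5], [0, 0, 0, -0.37, -3.5, 0.4, -0.5], [0, 0, 0, -0.26, -2.36, 0.28, -0.5], [0, 0, 0, 0, 0, 0, -0.5], [0, 0, 0, 0, 0, 0, -0.5]]
  ]
}}

```text
time_s: 8.65
eef_pos: [568.6, 93.8, 163.3]
tool_rot: [0.999, -0.048, 0.001, -0.0]
ft_force: [-0.1, -0.2, -0.1]
width: 63.9
grip_force: 0.0
```

Run:
```python
from h import *
im,c=shot("wrist"); 
for b,a in blobs(red(im),60): print(b,a,"140",hit(c,b,140)[0].round(1))
go((568.5,92.5,81))
```

```text
[225.1 127.5] 297 140 [636.7 146.2]
[430.3 145.9] 279 140 [612.9  18.5]
[321.5 220.5] 852 140 [568.5  92.2]
[236.4 223.4] 184 140 [572.  150.9]
[418.3 228.1] 221 140 [556.4  25.7]
[424.7 273.3] 82 140 [519.7  20.9]
[329.6 300.3] 636 140 [503.1  92.2]
[329.8 356.9] 504 140 [448.7  96.7]
t 8.7 tcp [568.7  92.7 163.2] xaxis deg -5.53 tilt -1.0 w 63.8 F [ 0.6 -0.8 -0.1]
(568.5, 92.5, 81) -> [-0.03  0.02  8.22] rows>= 3.0
```

Chaining the grasp and the carry, since the target is confirmed.

Call:
{"api": "play_rows", "payload": {
  "plan": [
    [[0, 0, 0, 0, 0, 3.0, -0.5], [0, 0, 0, 0, 0, 3.4, -0.5], [0, 0, 0, 0, 0, 1.8, -0.5], [0, 0, 0, 0, 0, 0, -0.5], [0, 0, 0, 0, 0, 0, 0.5], [0, 0, 0, 0, 0, 0, 0.5], [0, 0, 0, 0, 0, 0, 0.5], [0, 0, 0, 0, 0, 0, 0.5]]
  ]
}}

```text
time_s: 9.37
eef_pos: [569.8, 92.3, 82.2]
tool_rot: [0.999, -0.049, 0.001, -0.0]
ft_force: [-1.3, -2.5, 8.9]
width: 40.1
grip_force: 50.8
```

Call:
{"api": "play_rows", "payload": {
  "plan": [
    [[0, 0, 0, 0, 0, 0, 0.5], [0, 0, 0, 0, 0, -2.5, 0.5], [0, 0, 0, 0, 0, -3.5, 0.5], [0, 0, 0, 0, 0, -3.0, 0.5], [0, 0, 0, 0, 2.0, 0, 0.5], [0, 0, 0, 0, 3.6, 0, 0.5], [0, 0, 0, 0, 3.6, 0, 0.5], [0, 0, 0, 0, 3.6, 0, 0.5]]
  ]
}}

```text
time_s: 10.03
eef_pos: [556.1, -36.0, 171.7]
tool_rot: [0.999, -0.048, 0.001, 0.0]
ft_force: [1.2, -0.3, -1.4]
width: 40.3
grip_force: 50.8
```

Call:
{"api": "play_rows", "payload": {
  "plan": [
    [[0, 0, 0, 0, 3.6, 0, 0.5], [0, 0, 0, 0, 3.6, 0, 0.5], [0, 0, 0, 0, 3.6, 0, 0.5], [0, 0, 0, 0, 3.6, 0, 0.5], [0, 0, 0, 0, 3.6, 0, 0.5], [0, 0, 0, 0, 3.6, 0, 0.5], [0, 0, 0, 0, 3.6, 0, 0.5], [0, 0, 0, 0.1, 3.6, 0, 0.5]]
  ]
}}

```text
time_s: 10.7
eef_pos: [528.5, -323.5, 171.6]
tool_rot: [0.999, -0.049, 0.001, 0.0]
ft_force: [2.0, -0.3, -1.2]
width: 40.6
grip_force: 50.8
```

Call:
{"api": "play_rows", "payload": {
  "plan": [
    [[0, 0, 0, 0.1, 3.6, 0, 0.5], [0, 0, 0, 0, 2.4, 0, 0.5], [0, 0, 0, 0, 0, 0, 0.5], [0, 0, 0, 0, 0, 0, 0.5], [0, 0, 0, 0, 0, 0, 0.5]]
  ]
}}

```text
time_s: 11.12
eef_pos: [524.0, -381.1, 170.9]
tool_rot: [0.999, -0.049, 0.0, -0.0]
ft_force: [-0.5, 1.5, -0.3]
width: 40.5
grip_force: 50.8
```

Run:
```python
from h import *
go((523,-382,0))
im,c=shot("wrist"); 
for b,a in blobs(red(im),60): print(b,a,"z44",hit(c,b,44)[0].round(1))
```

```text
t 11.1 tcp [ 524.  -381.1  170.9] xaxis deg -5.62 tilt -1.0 w 40.5 F [-0.5  1.5 -0.3]
(523, -382, 0) -> [-0.09  0.1  17.09] rows>= 5.0
[319.1 127.9] 488 z44 [ 575.6 -386.1]
[319.5 291.4] 1883 z44 [ 394.8 -368.6]
```

Call:
{"api": "play_rows", "payload": {
  "plan": [
    [[0, 0, 0, 0, 0, 2.5, 0.5], [0, 0, 0, 0, 0, 3.6, 0.5], [0, 0, 0, 0, 0, 3.6, 0.5], [0, 0, 0, 0, 0, 3.6, 0.5], [0, 0, 0, 0, 0, 2.7, 0.5], [0, 0, 0, 0, 0, 1.0, 0.5], [0, 0, 0, 0, 0, 0, 0.5], [0, 0, 0, 0, 0, 0, 0.5]]
  ]
}}

```text
time_s: 11.83
eef_pos: [524.7, -381.1, 1.4]
tool_rot: [0.999, -0.048, 0.0, 0.0]
ft_force: [-0.6, -0.1, -0.8]
width: 40.6
grip_force: 50.8
```

Call:
{"api": "play_rows", "payload": {
  "plan": [
    [[0, 0, 0, 0, 0, 0, -0.2], [0, 0, 0, 0, 0, 0, -0.5], [0, 0, 0, 0, 0, 0, -0.5], [0, 0, 0, 0, 0, -2.5, -0.5], [0, 0, 0, 0, 0, -3.6, -0.5], [0, 0, 0, 0, 0, -3.6, -0.5], [0, 0, 0, 0, 0, -3.6, -0.5], [0, 0, 0, 0, 0, -3.4, -0.5]]
  ]
}}

```text
time_s: 12.5
eef_pos: [524.2, -381.6, 170.7]
tool_rot: [0.999, -0.049, 0.001, 0.001]
ft_force: [0.4, -0.1, 0.1]
width: 64.2
grip_force: 0.0
```

Call:
{"api": "play_rows", "payload": {
  "plan": [
    [[0, 0, 0, -0.5, -2.0, 0, -0.5], [0, 0, 0, -0.5, -3.6, 0, -0.5], [0, 0, 0, -0.5, -3.6, 0, -0.5], [0, 0, 0, -0.5, -3.6, 0, -0.5], [0, 0, 0, -0.5, -3.6, 0, -0.5], [0, 0, 0, -0.5, -3.6, 0, -0.5], [0, 0, 0, -0.5, -3.6, 0, -0.5], [0, 0, 0, -0.5, -3.6, 0, -0.5]]
  ]
}}

```text
time_s: 13.17
eef_pos: [510.7, -105.3, 168.6]
tool_rot: [0.999, -0.049, 0.001, 0.0]
ft_force: [1.1, -0.4, -0.6]
width: 64.1
grip_force: 0.0
```

Call:
{"api": "play_rows", "payload": {
  "plan": [
    [[0, 0, 0, -0.5, -3.6, 0, -0.5], [0, 0, 0, -0.5, -3.6, 0, -0.5], [0, 0, 0, -0.5, -3.6, 0, -0.5], [0, 0, 0, -0.5, -3.6, 0, -0.5], [0, 0, 0, -0.5, -3.5, 0.4, -0.5], [0, 0, 0, -0.2, -2.0, 0.2, -0.5], [0, 0, 0, 0, 0, 0, -0.5], [0, 0, 0, 0, 0, 0, -0.5]]
  ]
}}

```text
time_s: 13.83
eef_pos: [503.5, 94.9, 162.2]
tool_rot: [0.999, -0.048, 0.001, -0.0]
ft_force: [-0.2, -0.4, -0.2]
width: 64.0
grip_force: 0.0
```

Run:
```python
from h import *
im,c=shot("wrist"); 
for b,a in blobs(red(im),60): print(b,a,"140",hit(c,b,140)[0].round(1))
go((503,92.2,81))
```

```text
[206.8  25.1] 413 140 [628.3 146.4]
[434.4  47.6] 388 140 [604.5  18.6]
[221.3 141.1] 250 140 [563.6 151. ]
[420.8 146.8] 305 140 [548.   25.9]
[230.5 192.8] 211 140 [529.4 151.6]
[424.4 203.8] 230 140 [509.2  23.2]
[323.1 221.6] 857 140 [502.9  92.3]
[323.8 289.2] 664 140 [448.8  96.7]
t 13.9 tcp [503.5  94.  162.2] xaxis deg -5.53 tilt -1.0 w 64.1 F [-0.3  0.8 -0.4]
(503, 92.2, 81) -> [-0.05  0.19  8.12] rows>= 3.0
```

Call:
{"api": "play_rows", "payload": {
  "plan": [
    [[0, 0, 0, 0, 0.15, 3.0, -0.5], [0, 0, 0, 0, 0, 3.4, -0.5], [0, 0, 0, 0, 0, 1.7, -0.5], [0, 0, 0, 0, 0, 0, -0.5], [0, 0, 0, 0, 0, 0, 0.5], [0, 0, 0, 0, 0, 0, 0.5], [0, 0, 0, 0, 0, 0, 0.5], [0, 0, 0, 0, 0, 0, 0.5]]
  ]
}}

```text
time_s: 14.55
eef_pos: [504.4, 92.2, 82.0]
tool_rot: [0.999, -0.049, 0.001, -0.0]
ft_force: [0.7, -3.2, 7.2]
width: 40.7
grip_force: 50.7
```

Call:
{"api": "play_rows", "payload": {
  "plan": [
    [[0, 0, 0, 0, 0, 0, 0.5], [0, 0, 0, 0, 0, -2.5, 0.5], [0, 0, 0, 0, 0, -3.5, 0.5], [0, 0, 0, 0, 0, -3.0, 0.5], [0, 0, 0, 0, 2.0, 0, 0.5], [0, 0, 0, 0.1, 3.6, 0, 0.5], [0, 0, 0, 0.1, 3.6, 0, 0.5], [0, 0, 0, 0.1, 3.6, 0, 0.5]]
  ]
}}

```text
time_s: 15.22
eef_pos: [493.8, -36.4, 171.7]
tool_rot: [0.999, -0.048, 0.001, 0.0]
ft_force: [0.9, -0.5, -0.5]
width: 40.3
grip_force: 50.8
```

Call:
{"api": "play_rows", "payload": {
  "plan": [
    [[0, 0, 0, 0.2, 3.6, 0, 0.5], [0, 0, 0, 0.2, 3.6, 0, 0.5], [0, 0, 0, 0.2, 3.6, 0, 0.5], [0, 0, 0, 0.2, 3.6, 0, 0.5], [0, 0, 0, 0.2, 3.6, 0, 0.5], [0, 0, 0, 0.2, 3.6, 0, 0.5], [0, 0, 0, 0.2, 3.6, 0, 0.5], [0, 0, 0, 0, 3.6, 0, 0.5]]
  ]
}}

```text
time_s: 15.88
eef_pos: [479.5, -325.4, 171.5]
tool_rot: [0.999, -0.049, 0.001, 0.0]
ft_force: [0.8, 0.5, -1.8]
width: 40.5
grip_force: 50.8
```

Call:
{"api": "play_rows", "payload": {
  "plan": [
    [[0, 0, 0, 0, 3.5, 0, 0.5], [0, 0, 0, 0, 2.0, 0, 0.5], [0, 0, 0, 0, 0, 0, 0.5], [0, 0, 0, 0, 0, 0, 0.5], [0, 0, 0, 0, 0, 0, 0.5]]
  ]
}}

```text
time_s: 16.3
eef_pos: [474.1, -377.7, 170.9]
tool_rot: [0.999, -0.049, 0.0, -0.0]
ft_force: [-0.4, -0.4, -0.8]
width: 40.6
grip_force: 50.9
```

Run:
```python
from h import *
go((474,-379,0))
im,c=shot("wrist"); 
for b,a in blobs(red(im),60): print(b,a,"z44",hit(c,b,44)[0].round(1))
```

```text
t 16.3 tcp [ 474.1 -377.7  170.9] xaxis deg -5.62 tilt -1.0 w 40.6 F [-0.4 -0.4 -0.8]
(474, -379, 0) -> [ 0.    0.14 17.09] rows>= 5.0
[317.6  70.7] 579 z44 [ 575.6 -386.3]
[319.6 128.8] 487 z44 [ 524.8 -383. ]
[319.5 292.2] 1891 z44 [ 343.9 -365.1]
```

Call:
{"api": "play_rows", "payload": {
  "plan": [
    [[0, 0, 0, 0, 0, 2.5, 0.5], [0, 0, 0, 0, 0, 3.6, 0.5], [0, 0, 0, 0, 0, 3.6, 0.5], [0, 0, 0, 0, 0, 3.6, 0.5], [0, 0, 0, 0, 0, 2.7, 0.5], [0, 0, 0, 0, 0, 1.0, 0.5], [0, 0, 0, 0, 0, 0, 0.5], [0, 0, 0, 0, 0, 0, 0.5]]
  ]
}}

```text
time_s: 17.02
eef_pos: [474.7, -377.8, 1.3]
tool_rot: [0.999, -0.048, 0.0, 0.0]
ft_force: [0.4, 0.1, 0.6]
width: 40.6
grip_force: 50.9
```

Call:
{"api": "play_rows", "payload": {
  "plan": [
    [[0, 0, 0, 0, 0, 0, -0.2], [0, 0, 0, 0, 0, 0, -0.5], [0, 0, 0, 0, 0, 0, -0.5], [0, 0, 0, 0, 0, -2.5, -0.5], [0, 0, 0, 0, 0, -3.6, -0.5], [0, 0, 0, 0, 0, -3.6, -0.5], [0, 0, 0, 0, 0, -3.6, -0.5], [0, 0, 0, 0, 0, -3.4, -0.5]]
  ]
}}

```text
time_s: 17.68
eef_pos: [474.2, -378.1, 170.6]
tool_rot: [0.999, -0.049, 0.001, 0.001]
ft_force: [1.4, -0.8, 0.1]
width: 64.0
grip_force: 0.0
```

Call:
{"api": "play_rows", "payload": {
  "plan": [
    [[0, 0, 0, -0.5, -2.0, 0, -0.5], [0, 0, 0, -0.5, -3.6, 0, -0.5], [0, 0, 0, -0.5, -3.6, 0, -0.5], [0, 0, 0, -0.5, -3.6, 0, -0.5], [0, 0, 0, -0.5, -3.6, 0, -0.5], [0, 0, 0, -0.5, -3.6, 0, -0.5], [0, 0, 0, -0.5, -3.6, 0, -0.5], [0, 0, 0, -0.5, -3.6, 0, -0.5]]
  ]
}}

```text
time_s: 18.35
eef_pos: [460.8, -102.0, 168.5]
tool_rot: [0.999, -0.049, 0.001, 0.0]
ft_force: [2.1, -0.4, 0.1]
width: 63.9
grip_force: 0.0
```

Call:
{"api": "play_rows", "payload": {
  "plan": [
    [[0, 0, 0, -0.5, -3.6, 0, -0.5], [0, 0, 0, -0.5, -3.6, 0, -0.5], [0, 0, 0, -0.5, -3.6, 0, -0.5], [0, 0, 0, -0.5, -3.6, 0, -0.5], [0, 0, 0, -0.6, -3.4, 0.4, -0.5], [0, 0, 0, -0.6, -2.0, 0.2, -0.5], [0, 0, 0, 0, 0, 0, -0.5], [0, 0, 0, 0, 0, 0, -0.5]]
  ]
}}

```text
time_s: 19.02
eef_pos: [448.3, 97.7, 162.2]
tool_rot: [0.999, -0.048, 0.001, -0.0]
ft_force: [0.2, -0.3, -0.1]
width: 64.3
grip_force: 0.0
```

Run:
```python
from h import *
im,c=shot("wrist"); 
for b,a in blobs(red(im),60): print(b,a,"140",hit(c,b,140)[0].round(1))
go((448.8,96.7,81))
```

```text
[209.4  58. ] 320 140 [556.4 151.3]
[425.6  64.6] 393 140 [540.8  26.3]
[220.2 118.5] 263 140 [522.2 151.8]
[429.3 131.4] 282 140 [502.   23.5]
[320.5 220.5] 865 140 [448.8  96.8]
t 19.1 tcp [448.6  96.9 162.2] xaxis deg -5.52 tilt -1.0 w 63.9 F [ 0.8  0.3 -0.1]
(448.8, 96.7, 81) -> [0.01 0.02 8.12] rows>= 3.0
```

Call:
{"api": "play_rows", "payload": {
  "plan": [
    [[0, 0, 0, 0, 0, 3.0, -0.5], [0, 0, 0, 0, 0, 3.4, -0.5], [0, 0, 0, 0, 0, 1.7, -0.5], [0, 0, 0, 0, 0, 0, -0.5], [0, 0, 0, 0, 0, 0, 0.5], [0, 0, 0, 0, 0, 0, 0.5], [0, 0, 0, 0, 0, 0, 0.5], [0, 0, 0, 0, 0, 0, 0.5]]
  ]
}}

```text
time_s: 19.73
eef_pos: [449.6, 96.6, 81.9]
tool_rot: [0.999, -0.049, 0.001, -0.0]
ft_force: [0.9, -2.6, 6.3]
width: 40.2
grip_force: 50.7
```

Call:
{"api": "play_rows", "payload": {
  "plan": [
    [[0, 0, 0, 0, 0, 0, 0.5], [0, 0, 0, 0, 0, -2.5, 0.5], [0, 0, 0, 0, 0, -3.5, 0.5], [0, 0, 0, 0, 0, -3.0, 0.5], [0, 0, 0, 0, 2.0, 0, 0.5], [0, 0, 0, 0.2, 3.6, 0, 0.5], [0, 0, 0, 0.2, 3.6, 0, 0.5], [0, 0, 0, 0.2, 3.6, 0, 0.5]]
  ]
}}

```text
time_s: 20.4
eef_pos: [442.0, -32.4, 171.7]
tool_rot: [0.999, -0.048, 0.001, 0.0]
ft_force: [1.2, 0.1, -1.2]
width: 40.4
grip_force: 50.8
```

Call:
{"api": "play_rows", "payload": {
  "plan": [
    [[0, 0, 0, 0.3, 3.6, 0, 0.5], [0, 0, 0, 0.3, 3.6, 0, 0.5], [0, 0, 0, 0.3, 3.6, 0, 0.5], [0, 0, 0, 0.3, 3.6, 0, 0.5], [0, 0, 0, 0.2, 3.6, 0, 0.5], [0, 0, 0, 0.2, 3.6, 0, 0.5], [0, 0, 0, 0.2, 3.6, 0, 0.5], [0, 0, 0, 0.2, 3.6, 0, 0.5]]
  ]
}}

```text
time_s: 21.07
eef_pos: [433.4, -321.9, 171.5]
tool_rot: [0.999, -0.049, 0.001, 0.0]
ft_force: [0.5, 0.4, -0.3]
width: 40.2
grip_force: 50.8
```

Call:
{"api": "play_rows", "payload": {
  "plan": [
    [[0, 0, 0, 0, 3.5, 0, 0.5], [0, 0, 0, 0, 2.1, 0, 0.5], [0, 0, 0, 0, 0, 0, 0.5], [0, 0, 0, 0, 0, 0, 0.5], [0, 0, 0, 0, 0, 0, 0.5]]
  ]
}}

```text
time_s: 21.48
eef_pos: [428.0, -375.1, 170.9]
tool_rot: [0.999, -0.049, 0.0, -0.0]
ft_force: [-0.3, 0.1, -0.5]
width: 40.2
grip_force: 50.9
```

Run:
```python
from h import *
go((428,-377,0))
im,c=shot("wrist"); 
for b,a in blobs(red(im),60): print(b,a,"z44",hit(c,b,44)[0].round(1))
```

```text
t 21.5 tcp [ 428.  -375.1  170.9] xaxis deg -5.62 tilt -1.0 w 40.2 F [-0.3  0.1 -0.5]
(428, -377, 0) -> [1.000e-02 1.900e-01 1.709e+01] rows>= 5.0
[315.2  12.9] 654 z44 [ 574.9 -386.3]
[317.4  76.7] 573 z44 [ 524.6 -383.1]
[319.1 133.4] 482 z44 [ 474.5 -379.6]
[319.5 291. ] 1894 z44 [ 299.4 -362.7]
```

Call:
{"api": "play_rows", "payload": {
  "plan": [
    [[0, 0, 0, 0, 0.1, 2.5, 0.5], [0, 0, 0, 0, 0, 3.6, 0.5], [0, 0, 0, 0, 0, 3.6, 0.5], [0, 0, 0, 0, 0, 3.6, 0.5], [0, 0, 0, 0, 0, 2.7, 0.5], [0, 0, 0, 0, 0, 1.0, 0.5], [0, 0, 0, 0, 0, 0, 0.5], [0, 0, 0, 0, 0, 0, 0.5]]
  ]
}}

```text
time_s: 22.2
eef_pos: [428.6, -376.2, 1.3]
tool_rot: [0.999, -0.048, 0.0, 0.0]
ft_force: [0.2, 0.5, -1.2]
width: 40.3
grip_force: 50.9
```

Call:
{"api": "play_rows", "payload": {
  "plan": [
    [[0, 0, 0, 0, 0, 0, -0.2], [0, 0, 0, 0, 0, 0, -0.5], [0, 0, 0, 0, 0, 0, -0.5], [0, 0, 0, 0, 0, -2.5, -0.5], [0, 0, 0, 0, 0, -3.6, -0.5], [0, 0, 0, 0, 0, -3.6, -0.5], [0, 0, 0, 0, 0, -3.6, -0.5], [0, 0, 0, 0, 0, -3.4, -0.5]]
  ]
}}

```text
time_s: 22.87
eef_pos: [428.1, -376.6, 170.6]
tool_rot: [0.999, -0.049, 0.001, 0.001]
ft_force: [0.1, -1.0, -0.5]
width: 63.7
grip_force: 0.0
```

Call:
{"api": "play_rows", "payload": {
  "plan": [
    [[0, 0, 0, 0.9, -2.0, 0, -0.5], [0, 0, 0, 1.2, -3.5, 0, -0.5], [0, 0, 0, 1.2, -3.5, 0, -0.5], [0, 0, 0, 1.2, -3.5, 0, -0.5], [0, 0, 0, 1.2, -3.5, 0, -0.5], [0, 0, 0, 1.2, -2.5, 0, -0.5], [0, 0, 0, 0, 0, 0, -0.5], [0, 0, 0, 0, 0, 0, -0.5]]
  ]
}}

```text
time_s: 23.53
eef_pos: [515.6, -198.0, 168.4]
tool_rot: [0.999, -0.048, 0.001, 0.0]
ft_force: [-0.9, -0.8, -1.0]
width: 64.2
grip_force: 0.0
```

Run:
```python
from h import *
im,c=shot("wrist"); cv2.imwrite("pics/w4.png",im[:,:,::-1])
for b,a in blobs(red(im),60): print(b,a,"z44",hit(c,b,44)[0].round(1))
go()
```

```text
[517.9  99.5] 546 z44 [ 575.5 -386.2]
[ 21.9 109.9] 283 z44 [609.8  67.9]
[509.  154.9] 457 z44 [ 524.6 -383.1]
[ 44.8 196.2] 261 z44 [526.9  78.4]
[500.6 204.1] 391 z44 [ 474.3 -379.6]
[495.1 244.5] 345 z44 [ 428.6 -377.9]
[ 68.4 246.7] 201 z44 [469.7  74.8]
t 23.6 tcp [ 515.1 -199.   168.2] xaxis deg -5.52 tilt -1.0 w 64.3 F [-0.9 -0.   0.4]
```

View pics/w4.png

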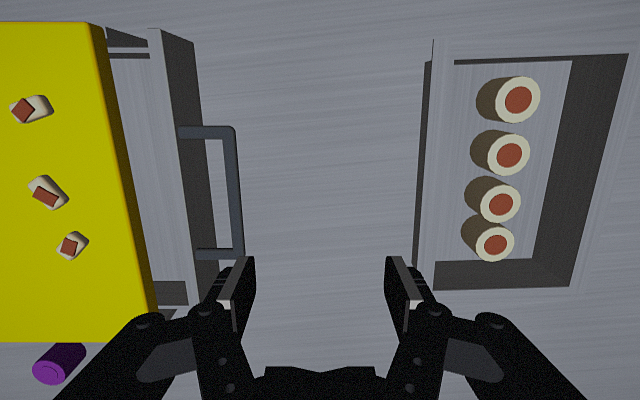

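All four bones stand in the pan at (518,99) to (495,244), and the handle bar runs from (228,128) to (240,258).

Run:
```python
from h import *
c=cam("wrist"); P=hit(c,[(230,131),(240,256)],67); print(P,P.mean(0))
m=P.mean(0); go((*m,168),(*m,100),(*m,27))
# board edge corners in this view
print(hit(c,[(86,23),(159,342)],100))
```

```text
[[ 574.21434771 -126.89771597]
 [ 452.73519734 -113.77100258]] [ 513.47477253 -120.33435927]
t 23.6 tcp [ 515.1 -199.   168.2] xaxis deg -5.52 tilt -1.0 w 64.3 F [-0.9 -0.   0.4]
(np.float64(513.4747725282859), np.float64(-120.33435927409438), 168) -> [-0.91 -7.81  0.02] rows>= 3.0
(np.float64(513.4747725282859), np.float64(-120.33435927409438), 100) -> [-0.01 -0.    6.8 ] rows>= 2.0
(np.float64(513.4747725282859), np.float64(-120.33435927409438), 27) -> [-0.01 -0.    7.3 ] rows>= 2.0
[[658.89846925 -51.23288466]
 [384.56694371 -29.49772874]]
```

Call:
{"api": "play_rows", "payload": {
  "plan": [
    [[0, 0, 0, -0.3, -2.6, 0, 0.15], [0, 0, 0, -0.3, -2.6, 0, 0.15], [0, 0, 0, -0.3, -2.6, 0, 0.15], [0, 0, 0, 0, 0, 0, 0.15], [0, 0, 0, 0, 0, 0, 0.15], [0, 0, 0, 0, 0, 3.0, 0.15], [0, 0, 0, 0, 0, 3.0, 0.15], [0, 0, 0, 0, 0, 0, 0.15]]
  ]
}}

```text
time_s: 24.25
eef_pos: [510.6, -121.4, 103.8]
tool_rot: [0.999, -0.05, -0.003, -0.001]
ft_force: [-2.8, 1.3, -1.4]
width: 36.4
grip_force: 0.0
```

Call:
{"api": "play_rows", "payload": {
  "plan": [
    [[0, 0, 0, 0, 0, 2.5, 0.15], [0, 0, 0, 0, 0, 2.5, 0.15], [0, 0, 0, 0, 0, 2.5, 0.15], [0, 0, 0, 0, 0, 1.0, 0.15], [0, 0, 0, 0, 0, 0, 0.15], [0, 0, 0, 0, 0, 0, 0.8], [0, 0, 0, 0, 0, 0, 0.95], [0, 0, 0, 0, 0, 0, 0.95]]
  ]
}}

```text
time_s: 24.92
eef_pos: [514.3, -121.1, 24.1]
tool_rot: [0.999, -0.049, 0.001, 0.0]
ft_force: [-1.7, -1.5, 4.2]
width: 9.4
grip_force: 48.9
```

Call:
{"api": "play_rows", "payload": {
  "plan": [
    [[0, 0, 0, 0, 0, 0, 0.95], [0, 0, 0, 0, 0, 0, 0.95], [0, 0, 0, 0, 0, 0, 0.95]]
  ]
}}

```text
time_s: 25.17
eef_pos: [514.3, -121.1, 24.1]
tool_rot: [0.999, -0.049, 0.001, 0.0]
ft_force: [-2.0, -2.4, 8.7]
width: 9.5
grip_force: 49.3
```

Call:
{"api": "play_rows", "payload": {
  "plan": [
    [[0, 0, 0, 0, 0.8, 0, 0.95], [0, 0, 0, 0, 1.2, 0, 0.95], [0, 0, 0, 0, 1.4, 0, 0.95], [0, 0, 0, 0, 1.4, 0, 0.95], [0, 0, 0, 0, 1.4, 0, 0.95], [0, 0, 0, 0, 1.4, 0, 0.95], [0, 0, 0, 0, 1.0, 0, 0.95], [0, 0, 0, 0, 0.4, 0, 0.95]]
  ]
}}

```text
time_s: 25.83
eef_pos: [505.4, -211.8, 24.1]
tool_rot: [0.999, -0.049, 0.001, 0.0]
ft_force: [-1.4, 2.0, 7.7]
width: 9.5
grip_force: 49.5
```

Call:
{"api": "play_rows", "payload": {
  "plan": [
    [[0, 0, 0, 0, 0.4, 0, 0.95], [0, 0, 0, 0, 0.4, 0, 0.95], [0, 0, 0, 0, 0.4, 0, 0.95], [0, 0, 0, 0, 0, 0, 0.95]]
  ]
}}

```text
time_s: 26.17
eef_pos: [504.5, -219.4, 24.0]
tool_rot: [0.999, -0.05, 0.001, -0.002]
ft_force: [10.7, 37.8, 13.7]
width: 9.6
grip_force: 51.0
```

The drawer is against its outer stop (38 N, about 99 mm travelled from an initial 31 mm). I release it, lift and go over to the scraper.

Call:
{"api": "play_rows", "payload": {
  "plan": [
    [[0, 0, 0, 0, -0.3, 0, 0.95], [0, 0, 0, 0, 0, 0, 0.5], [0, 0, 0, 0, 0, 0, 0.15], [0, 0, 0, 0, 0, 0, 0.15], [0, 0, 0, 0, 0, -2.5, 0.15], [0, 0, 0, 0, 0, -3.5, 0.15], [0, 0, 0, 0, 0, -3.5, 0.15], [0, 0, 0, 0, 0, -3.5, 0.15]]
  ]
}}

```text
time_s: 26.83
eef_pos: [503.4, -219.3, 154.1]
tool_rot: [0.999, -0.049, -0.0, -0.0]
ft_force: [1.0, -0.3, -0.5]
width: 36.3
grip_force: 0.0
```

Call:
{"api": "play_rows", "payload": {
  "plan": [
    [[0, 0, 0, -0.1, -2.5, -1, 0.0], [0, 0, 0, -0.1, -3.6, -1, 0.0], [0, 0, 0, -0.1, -3.6, 0, 0.0], [0, 0, 0, -0.1, -3.6, 0, 0.0], [0, 0, 0, -0.1, -3.6, 0, 0.0], [0, 0, 0, -0.1, -3.6, 0, 0.0], [0, 0, 0, -0.1, -3.6, 0, 0.0], [0, 0, 0, -0.1, -3.6, 0, 0.0]]
  ]
}}

```text
time_s: 27.5
eef_pos: [522.9, 58.7, 172.9]
tool_rot: [0.999, -0.049, 0.0, 0.0]
ft_force: [0.5, 0.3, -0.6]
width: 42.7
grip_force: 0.0
```

Call:
{"api": "play_rows", "payload": {
  "plan": [
    [[0, 0, 0, -0.2, -3.6, 0, 0.0], [0, 0, 0, -0.2, -3.6, 0, 0.0], [0, 0, 0, -0.2, -3.6, 0, 0.0], [0, 0, 0, -0.2, -3.6, 0, 0.0], [0, 0, 0, -0.2, -3.6, 0, 0.0], [0, 0, 0, -0.2, -3.6, 0, 0.0], [0, 0, 0, -0.2, -3.6, 0, 0.0], [0, 0, 0, -0.2, -3.6, 0, 0.0]]
  ]
}}

```text
time_s: 28.17
eef_pos: [535.0, 347.1, 172.8]
tool_rot: [0.999, -0.049, 0.0, -0.0]
ft_force: [1.6, 0.4, -0.2]
width: 42.6
grip_force: 0.0
```

Call:
{"api": "play_rows", "payload": {
  "plan": [
    [[0, 0, 0, 0, -3.0, 0, 0.0], [0, 0, -5.5, 0, -1.0, 0, 0.0], [0, 0, 0, 0, 0, 0, 0.0], [0, 0, 0, 0, 0, 0, 0.0]]
  ]
}}

```text
time_s: 28.5
eef_pos: [538.8, 385.3, 172.3]
tool_rot: [1.0, -0.001, -0.0, 0.0]
ft_force: [-0.3, -0.4, -0.1]
width: 42.9
grip_force: 0.0
```

Run:
```python
from h import *
im,c=shot("wrist"); cv2.imwrite("pics/w5.png",im[:,:,::-1])
go((540,390,165),(540,390,9))
h=cv2.cvtColor(im,cv2.COLOR_RGB2HSV); m=cv2.inRange(h,(0,0,150),(180,40,255))
n,l,st,cc=cv2.connectedComponentsWithStats(m)
for i in range(1,n):
  if st[i][4]>300:
    k=np.argwhere(l==i)[:,::-1]; print(st[i],cv2.minAreaRect(hit(c,k,66).astype(np.float32)))
```

```text
t 28.6 tcp [538.8 384.5 172.3] xaxis deg -0.22 tilt -1.0 w 42.5 F [-0.5 -0.4  0.7]
(540, 390, 165) -> [ 0.11 -0.55  0.73] rows>= 1.0
(540, 390, 9) -> [ 1.00e-02 -1.00e-02  1.56e+01] rows>= 4.0
[    0     0   554   398 95130] ((482.2728271484375, 471.0804443359375), (537.0382690429688, 416.9391174316406), 89.85245513916016)
[466   0  96 308 376] ((546.7437744140625, 213.4912872314453), (4.025252819061279, 288.7368469238281), 83.74698638916016)
[ 290  130   50   93 4062] ((547.059326171875, 388.67864990234375), (87.55143737792969, 43.46588897705078), 1.6829086542129517)
[ 264  272  112  100 9124] ((380.4490966796875, 385.4250793457031), (125.22919464111328, 132.88914489746094), 89.79237365722656)
[ 491  326  149   74 4100] ((357.283447265625, 102.02099609375), (165.39454650878906, 97.70460510253906), 48.25354766845703)
[186 364  34  36 689] ((297.7537536621094, 525.08642578125), (38.579341888427734, 59.99935531616211), 82.64681243896484)
[421 364  33  36 688] ((296.5548095703125, 245.5626678466797), (59.26481246948242, 38.75408935546875), 5.831164836883545)
```

View pics/w5.png

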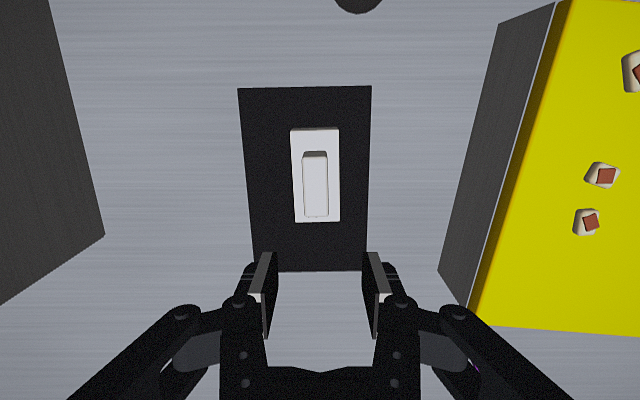

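The scraper's rib top is at about (315,187), with its block spanning (291,129) to (339,222) on the mat. The jar and bottle are clear of the gripper.

Run:
```python
from h import *
c=cam("wrist"); P=hit(c,[(304,158),(326,157),(328,216),(302,217)],66); print(P,P.mean(0))
Q=hit(c,[(291,131),(338,132),(340,222),(295,222)],30); print(Q,Q.mean(0))
m=P.mean(0); go((*m,168),(*m,9))
```

```text
[[565.9309862  398.23013099]
 [566.75569913 378.20762065]
 [509.05646763 376.13667362]
 [508.13845129 401.35287283]] [537.47040107 388.48182452]
[[586.04614534 412.40850044]
 [584.85104599 365.51744198]
 [487.55200501 361.88670514]
 [487.79867441 411.34486218]] [536.56196769 387.78937744]
t 28.6 tcp [538.8 384.5 172.3] xaxis deg -0.22 tilt -1.0 w 42.5 F [-0.5 -0.4  0.7]
(np.float64(537.4704010658049), np.float64(388.48182452155197), 168) -> [-0.14 -0.4   0.43] rows>= 1.0
(np.float64(537.4704010658049), np.float64(388.48182452155197), 9) -> [ 1.00e-02 -1.00e-02  1.59e+01] rows>= 5.0
```

Call:
{"api": "play_rows", "payload": {
  "plan": [
    [[0, 0, 0, -0.1, -0.4, 2.5, 0.0], [0, 0, 0, 0, 0, 3.6, 0.0], [0, 0, 0, 0, 0, 3.6, 0.0], [0, 0, 0, 0, 0, 3.2, 0.0], [0, 0, 0, 0, 0, 2.0, 0.0], [0, 0, 0, 0, 0, 1.0, 0.0], [0, 0, 0, 0, 0, 0.4, 0.0], [0, 0, 0, 0, 0, 0, 0.0]]
  ],
  "newtons": 80
}}

```text
time_s: 29.22
eef_pos: [538.2, 388.5, 9.5]
tool_rot: [1.0, -0.002, -0.0, 0.0]
ft_force: [-0.5, 0.4, 0.6]
width: 43.0
grip_force: 0.0
```

Call:
{"api": "play_rows", "payload": {
  "plan": [
    [[0, 0, 0, 0, 0, 0, 0.4], [0, 0, 0, 0, 0, 0, 0.7], [0, 0, 0, 0, 0, 0, 0.7], [0, 0, 0, 0, 0, 0, 0.7], [0, 0, 0, 0, 0, 0, 0.7]]
  ]
}}

```text
time_s: 29.63
eef_pos: [539.2, 389.9, 11.5]
tool_rot: [1.0, -0.001, 0.001, -0.001]
ft_force: [0.7, -2.9, 8.0]
width: 22.2
grip_force: 79.6
```

Run:
```python
from h import *
go(B(112,5,5)); print(arm.read_state()["grip_force"])
```

```text
t 29.6 tcp [539.2 389.9  11.5] xaxis deg -0.11 tilt -1.0 w 22.2 F [ 0.7 -2.9  8. ]
[544.  207.9 105. ] -> [ 0.54 18.18 -9.37] rows>= 6.0
79.58773255348206
```

The rib is held at 22 mm width with 80 N. I lift, carry it to the far side of the board, turn back to the board's axis and set it down behind the chips.

Call:
{"api": "play_rows", "payload": {
  "plan": [
    [[0, 0, 0, 0, 0, -2.5, 0.7], [0, 0, 0, 0, 0, -3.5, 0.7], [0, 0, 0, 0, 0, -3.5, 0.7], [0, 0, 0, 0, 0, -3.0, 0.7], [0, 0, 0, 0, 0, -1.5, 0.7], [0, 0, 0, 0, 1.5, 0, 0.7], [0, 0, 0, 0.1, 3.0, 0, 0.7], [0, 0, 0, 0.1, 3.5, 0, 0.7]]
  ]
}}

```text
time_s: 30.3
eef_pos: [539.6, 309.3, 150.1]
tool_rot: [1.0, 0.0, 0.001, -0.0]
ft_force: [0.7, 0.1, -3.2]
width: 22.6
grip_force: 78.9
```

Call:
{"api": "play_rows", "payload": {
  "plan": [
    [[0, 0, 0, 0.1, 3.5, 0, 0.7], [0, 0, 0, 0.1, 3.0, 0, 0.7], [0, 0, 0, 0.1, 2.0, 0, 0.7], [0, 0, 0, 0, 1.4, 0, 0.7], [0, 0, 5.5, 0, 0, 0, 0.7], [0, 0, 0, 0, 0, 0, 0.7], [0, 0, 0, 0, 0, 0, 0.7], [0, 0, 0, 0, 0, 0, 0.7]]
  ]
}}

```text
time_s: 30.97
eef_pos: [542.7, 210.8, 149.5]
tool_rot: [0.999, -0.047, 0.0, -0.0]
ft_force: [0.5, -0.1, -3.6]
width: 22.5
grip_force: 78.9
```

Run:
```python
from h import *
im,c=shot("wrist"); cv2.imwrite("pics/w6.png",im[:,:,::-1])
go(B(115,5,7)); print(arm.read_state()["grip_force"])
```

```text
t 31.0 tcp [542.6 210.9 149.5] xaxis deg -5.44 tilt -1.0 w 22.2 F [-0.7  0.4 -3.5]
[544.3 210.9 107. ] -> [ 0.17 -0.02  4.25] rows>= 2.0
78.87179374694824
```

View pics/w6.png

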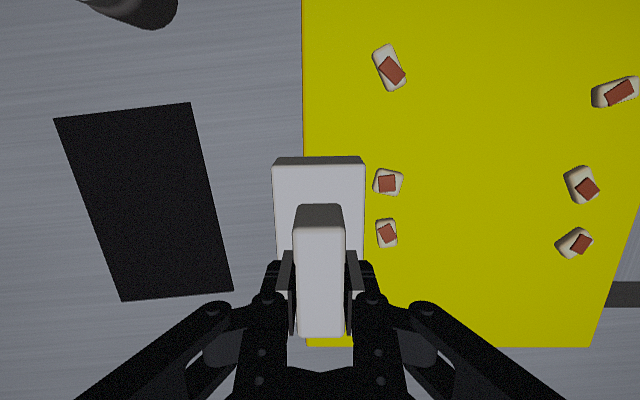

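The held scraper is at (320,210) just behind the far chips at (387,182) and (386,232), none of which lies under it. I set it down.

Call:
{"api": "play_rows", "payload": {
  "plan": [
    [[0, 0, 0, 0.1, 0, 1.5, 0.7], [0, 0, 0, 0, 0, 1.5, 0.7], [0, 0, 0, 0, 0, 0.8, 0.7], [0, 0, 0, 0, 0, 0.4, 0.7], [0, 0, 0, 0, 0, 0, 0.7], [0, 0, 0, 0, 0, 0, 0.7], [0, 0, 0, 0, 0, 0, 0.7]]
  ]
}}

```text
time_s: 31.6
eef_pos: [543.8, 210.5, 107.7]
tool_rot: [0.999, -0.048, 0.0, -0.0]
ft_force: [-0.3, -0.2, -3.1]
width: 22.2
grip_force: 78.9
```

Call:
{"api": "play_rows", "payload": {
  "plan": [
    [[0, 0, 0, 0, 0, 0.15, 0.7], [0, 0, 0, 0, 0, 0, 0.7], [0, 0, 0, 0, 0, 0, 0.7]]
  ]
}}

```text
time_s: 31.85
eef_pos: [543.9, 210.5, 107.5]
tool_rot: [0.999, -0.049, 0.0, -0.0]
ft_force: [-7.0, -1.6, 22.5]
width: 22.2
grip_force: 82.1
```

Call:
{"api": "play_rows", "payload": {
  "plan": [
    [[0, 0, 0, 0, 0.8, -0.08, 0.7], [0, 0, 0, 0, 1.4, 0, 0.7], [0, 0, 0, 0, 1.6, 0, 0.7], [0, 0, 0, 0, 1.6, 0, 0.7], [0, 0, 0, 0, 1.6, 0, 0.7], [0, 0, 0, 0, 1.6, 0, 0.7], [0, 0, 0, 0, 1.6, 0, 0.7], [0, 0, 0, 0, 1.6, 0, 0.7]]
  ]
}}

```text
time_s: 32.52
eef_pos: [532.9, 91.9, 107.5]
tool_rot: [0.999, -0.049, 0.001, -0.0]
ft_force: [0.9, 5.3, 7.4]
width: 22.4
grip_force: 80.2
```

Call:
{"api": "play_rows", "payload": {
  "plan": [
    [[0, 0, 0, 0, 1.6, 0, 0.7], [0, 0, 0, 0, 1.6, 0, 0.7], [0, 0, 0, 0, 1.6, 0, 0.7], [0, 0, 0, 0, 1.6, 0, 0.7], [0, 0, 0, 0, 1.6, 0, 0.7], [0, 0, 0, 0, 1.6, 0, 0.7], [0, 0, 0, 0, 1.6, 0, 0.7], [0, 0, 0, 0, 1.0, 0, 0.7]]
  ]
}}

```text
time_s: 33.18
eef_pos: [520.7, -30.1, 107.5]
tool_rot: [0.999, -0.049, 0.001, -0.0]
ft_force: [1.1, 5.9, 8.4]
width: 21.9
grip_force: 80.4
```

Run:
```python
from h import *
go(B(-122,5,8),B(-122,5,45),B(115,-80,50),B(115,-80,7.8)); print(arm.read_state()["grip_force"])
```

```text
t 33.2 tcp [520.7 -30.1 107.5] xaxis deg -5.64 tilt -1.0 w 21.9 F [1.1 5.9 8.4]
[521.1 -24.9 108. ] -> [-0.01 -0.52 -0.05] rows>= 1.0
[521.1 -24.9 145. ] -> [ 0.01 -0.   -3.7 ] rows>= 1.0
[628.9 202.6 150. ] -> [  8.49 -23.7   -0.48] rows>= 7.0
[628.9 202.6 107.8] -> [-0.01  0.    4.22] rows>= 2.0
80.40495872497559
```

The first wipe went to the edge with steady light contact. I go back for the second band.

Call:
{"api": "play_rows", "payload": {
  "plan": [
    [[0, 0, 0, 0, 0, 0, 0.7], [0, 0, 0, 0, 0, -2.0, 0.7], [0, 0, 0, 0, 0, -3.0, 0.7], [0, 0, 0, 1.0, -2.5, 0, 0.7], [0, 0, 0, 1.2, -3.5, 0, 0.7], [0, 0, 0, 1.2, -3.5, 0, 0.7], [0, 0, 0, 1.2, -3.5, 0, 0.7], [0, 0, 0, 1.2, -3.5, 0, 0.7]]
  ]
}}

```text
time_s: 33.85
eef_pos: [594.3, 130.7, 156.7]
tool_rot: [0.999, -0.049, -0.0, 0.0]
ft_force: [0.3, -1.1, -3.2]
width: 22.1
grip_force: 78.9
```

Call:
{"api": "play_rows", "payload": {
  "plan": [
    [[0, 0, 0, 1.2, -3.5, 0, 0.7], [0, 0, 0, 1.0, -3.0, 0, 0.7], [0, 0, 0, 0.5, -1.2, 0, 0.7], [0, 0, 0, 0, 0, 0, 0.7], [0, 0, 0, 0, 0, 0, 0.7]]
  ]
}}

```text
time_s: 34.27
eef_pos: [628.0, 203.5, 156.1]
tool_rot: [0.999, -0.048, -0.001, 0.0]
ft_force: [-1.3, -0.5, -3.7]
width: 21.8
grip_force: 79.0
```

Run:
```python
from h import *
im,c=shot("wrist"); cv2.imwrite("pics/w7.png",im[:,:,::-1])
for b,a in blobs(red(im),60):
    w=hit(c,b,110)[0]-[538,96]; print(b,a,"board",(w@np.array([[.098,-.995],[.995,.098]])).round(0))
go(B(115,-80,7.8)); print(arm.read_state()["grip_force"])
```

```text
[382.3 194.9] 251 board [ 69. -90.]
[577.1 211. ] 246 board [-80. -77.]
t 34.3 tcp [627.8 202.8 156.3] xaxis deg -5.58 tilt -1.0 w 22.4 F [-0.6 -1.  -4.5]
[628.9 202.6 107.8] -> [0.12 0.01 4.85] rows>= 2.0
78.96099328994751
```

View pics/w7.png

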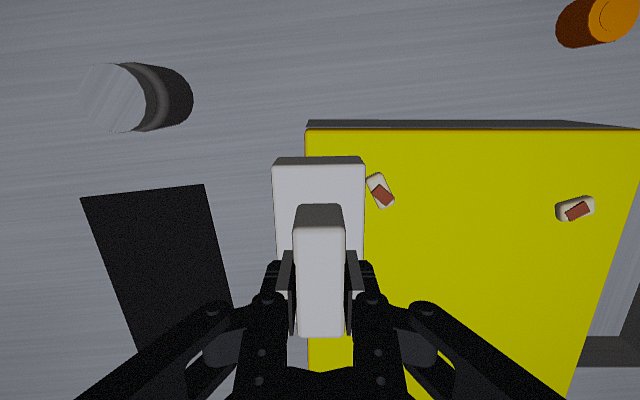

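Only two chips remain on the board, at (382,195) and (577,211). The rest are gone from it. I set down and wipe the second band.

Call:
{"api": "play_rows", "payload": {
  "plan": [
    [[0, 0, 0, 0.1, -0.3, 1.5, 0.7], [0, 0, 0, 0, 0, 1.8, 0.7], [0, 0, 0, 0, 0, 1.0, 0.7], [0, 0, 0, 0, 0, 0.5, 0.7], [0, 0, 0, 0, 0, 0.1, 0.7], [0, 0, 0, 0, 0, 0, 0.7], [0, 0, 0, 0, 0, 0, 0.7]]
  ]
}}

```text
time_s: 34.9
eef_pos: [629.9, 206.2, 108.2]
tool_rot: [0.999, -0.049, 0.0, -0.0]
ft_force: [-0.2, -0.2, -1.9]
width: 22.3
grip_force: 79.0
```

Call:
{"api": "play_rows", "payload": {
  "plan": [
    [[0, 0, 0, 0, 0.8, 0.06, 0.7], [0, 0, 0, 0, 1.4, 0, 0.7], [0, 0, 0, 0, 1.6, 0, 0.7], [0, 0, 0, 0, 1.6, 0, 0.7], [0, 0, 0, 0, 1.6, 0, 0.7], [0, 0, 0, 0, 1.6, 0, 0.7], [0, 0, 0, 0, 1.6, 0, 0.7], [0, 0, 0, 0, 1.6, 0, 0.7]]
  ]
}}

```text
time_s: 35.57
eef_pos: [618.2, 87.5, 107.5]
tool_rot: [0.999, -0.049, 0.0, -0.0]
ft_force: [1.5, 2.7, 3.8]
width: 22.3
grip_force: 79.8
```

Call:
{"api": "play_rows", "payload": {
  "plan": [
    [[0, 0, 0, 0, 1.6, 0, 0.7], [0, 0, 0, 0, 1.6, 0, 0.7], [0, 0, 0, 0, 1.6, 0, 0.7], [0, 0, 0, 0, 1.6, 0, 0.7], [0, 0, 0, 0, 1.6, 0, 0.7], [0, 0, 0, 0, 1.6, 0, 0.7], [0, 0, 0, 0, 1.6, 0, 0.7], [0, 0, 0, 0, 1.4, 0, 0.7]]
  ]
}}

```text
time_s: 36.23
eef_pos: [605.7, -37.9, 107.5]
tool_rot: [0.999, -0.049, 0.0, -0.0]
ft_force: [0.4, 3.2, 5.1]
width: 22.4
grip_force: 80.0
```

Call:
{"api": "play_rows", "payload": {
  "plan": [
    [[0, 0, 0, 0, 0, 0, 0.7], [0, 0, 0, 0, 0, -2.0, 0.7], [0, 0, 0, 0, 0, -3.0, 0.7], [0, 0, 0, 0, 0, -2.0, 0.7], [0, 0, 0, 0, 0, 0, 0.7], [0, 0, 0, 0, 0, 0, 0.7]]
  ]
}}

```text
time_s: 36.73
eef_pos: [606.0, -37.0, 177.7]
tool_rot: [0.999, -0.049, 0.001, 0.0]
ft_force: [0.4, 1.0, -3.3]
width: 22.2
grip_force: 79.1
```

Run:
```python
from h import *
from h import red
im,c=shot("wrist"); a,cs=shot("scene"); b,cd=shot("side")
for n,i in(("scene",a),("side",b)): print(n,blobs(red(i),4))
print("wrist",[(u,n,hit(c,u,30)[0].round(0)) for u,n in blobs(red(im),40)])
o=np.hstack([cv2.resize(im,(400,250)),cv2.resize(b[130:255,230:390],(400,312))[:250]])
o=np.vstack([o,np.hstack([cv2.resize(b[130:260,225:395],(400,306)),cv2.resize(a[130:260,215:385],(400,306))])])
cv2.imwrite("pics/c3.png",o[:,:,::-1]); go((520,400,175),(520,400,11)); print(arm.read_state()["grip_force"])
```

```text
scene [(array([250.9, 128.4]), np.int32(19)), (array([236.8, 135.9]), np.int32(22)), (array([222. , 144.1]), np.int32(24)), (array([255.3, 260.8]), np.int32(6)), (array([243.8, 265.3]), np.int32(17)), (array([251.6, 264.8]), np.int32(17)), (array([248.2, 268.8]), np.int32(6))]
side [(array([295. , 343.6]), np.int32(85)), (array([320.7, 343.4]), np.int32(84)), (array([346.5, 343.1]), np.int32(79)), (array([271.9, 344.5]), np.int32(87))]
wrist [(array([632.3, 263.6]), np.int32(227), array([ 464., -392.])), (array([624.2, 297.6]), np.int32(254), array([ 417., -393.]))]
t 36.9 tcp [604.7 -36.4 175.7] xaxis deg -5.61 tilt -1.0 w 22.5 F [-0.9 -0.1 -3.2]
(520, 400, 175) -> [-12.7 -42.6   0.1] rows>= 12.0
(520, 400, 11) -> [ 0.04 -0.   16.4 ] rows>= 5.0
79.08090591430664
```

View pics/c3.png

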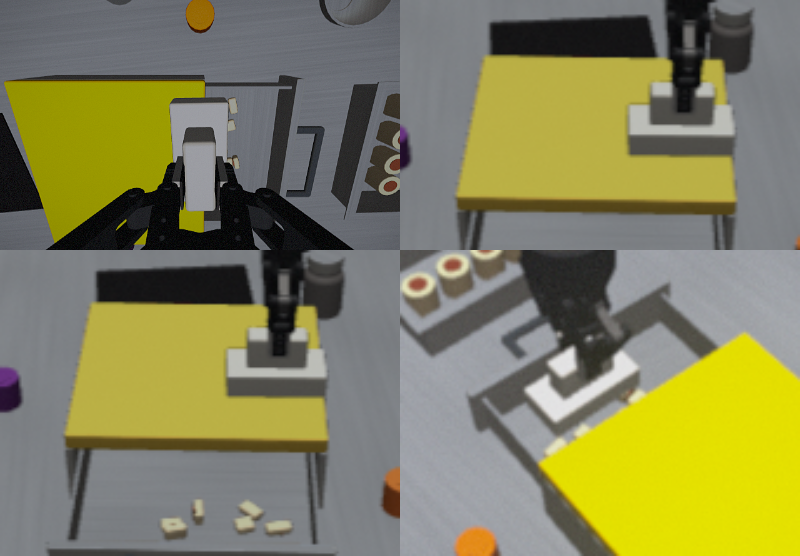

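The drawer is open with at least five chips visible in it, at crop positions (173,527) to (278,527), and the board looks clean. I carry the scraper over the mat, then count again with a clear view.

Call:
{"api": "play_rows", "payload": {
  "plan": [
    [[0, 0, 0, -0.6, -2.0, 0, 0.7], [0, 0, 0, -1.0, -3.5, 0, 0.7], [0, 0, 0, -1.0, -3.5, 0, 0.7], [0, 0, 0, -1.0, -3.5, 0, 0.7], [0, 0, 0, -1.0, -3.5, 0, 0.7], [0, 0, 0, -1.0, -3.5, 0, 0.7], [0, 0, 0, -1.0, -3.5, 0, 0.7], [0, 0, 0, -1.0, -3.5, 0, 0.7]]
  ]
}}

```text
time_s: 37.55
eef_pos: [554.7, 236.4, 175.8]
tool_rot: [0.999, -0.049, -0.001, 0.0]
ft_force: [1.0, -0.2, -1.4]
width: 22.4
grip_force: 79.1
```

Call:
{"api": "play_rows", "payload": {
  "plan": [
    [[0, 0, 0, -1.0, -3.5, 0, 0.7], [0, 0, 0, -1.0, -3.5, 0, 0.7], [0, 0, 0, -1.0, -3.5, 0, 0.7], [0, 0, 0, -1.0, -3.2, 0, 0.7], [0, 0, 0, -1.1, -2.0, 0, 0.7], [0, 0, -5.5, 0, 0, 0, 0.7], [0, 0, 0, 0, 0, 0, 0.7], [0, 0, 0, 0, 0, 0, 0.7]]
  ]
}}

```text
time_s: 38.22
eef_pos: [520.0, 395.8, 175.9]
tool_rot: [1.0, -0.002, -0.001, 0.001]
ft_force: [0.7, -0.3, -2.1]
width: 22.1
grip_force: 79.2
```

Run:
```python
from h import *
a,_=shot("scene"); b,_=shot("side")
o=np.hstack([cv2.resize(b[140:270,230:390],(400,325)),cv2.resize(a[155:285,235:395],(400,325))])
cv2.imwrite("pics/c4.png",o[:,:,::-1]); go((520,400,11)); print(arm.read_state()["grip_force"])
```

```text
t 38.3 tcp [520.7 395.3 176.5] xaxis deg -0.28 tilt -1.0 w 22.2 F [-0.8 -0.1 -2.6]
(520, 400, 11) -> [-0.06 -0.48 16.55] rows>= 5.0
79.15356874465942
```

View pics/c4.png

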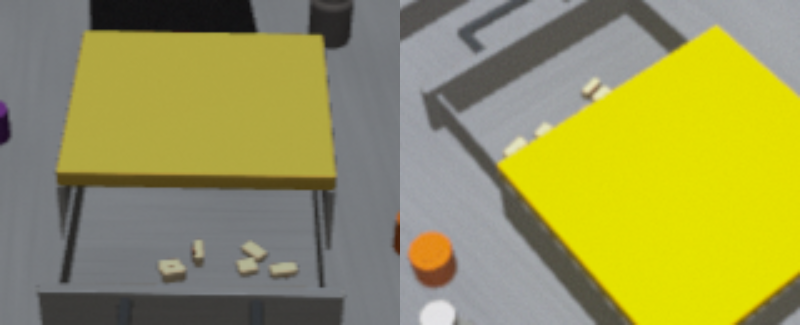

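The board is clean and five chips show clearly in the drawer. I put the scraper on the mat, then check the drawer from above for the sixth.

Call:
{"api": "play_rows", "payload": {
  "plan": [
    [[0, 0, 0, 0, -0.4, 2.5, 0.7], [0, 0, 0, 0, 0, 3.6, 0.7], [0, 0, 0, 0, 0, 3.6, 0.7], [0, 0, 0, 0, 0, 3.2, 0.7], [0, 0, 0, 0, 0, 2.0, 0.7], [0, 0, 0, 0, 0, 1.0, 0.7], [0, 0, 0, 0, 0, 0.4, 0.7], [0, 0, 0, 0, 0, 0, 0.7]]
  ]
}}

```text
time_s: 38.98
eef_pos: [521.0, 399.8, 14.0]
tool_rot: [1.0, -0.002, -0.0, 0.0]
ft_force: [0.3, -0.6, -2.6]
width: 22.4
grip_force: 79.1
```

Call:
{"api": "play_rows", "payload": {
  "plan": [
    [[0, 0, 0, 0, 0, 0, 0.7], [0, 0, 0, 0, 0, 0, 0.7], [0, 0, 0, 0, 0, 0, 0.7]]
  ]
}}

```text
time_s: 39.23
eef_pos: [521.6, 400.9, 15.7]
tool_rot: [1.0, -0.001, 0.001, -0.001]
ft_force: [0.0, 0.9, -3.4]
width: 22.3
grip_force: 79.1
```

Call:
{"api": "play_rows", "payload": {
  "plan": [
    [[0, 0, 0, 0, 0, 0.2, 0.7], [0, 0, 0, 0, 0, 0.15, 0.7], [0, 0, 0, 0, 0, 0, 0.7], [0, 0, 0, 0, 0, 0, 0.7], [0, 0, 0, 0, 0, 0, 0.5], [0, 0, 0, 0, 0, 0, 0.2], [0, 0, 0, 0, 0, 0, 0.0], [0, 0, 0, 0, 0, 0, 0.0]]
  ]
}}

```text
time_s: 39.9
eef_pos: [520.8, 400.4, 10.8]
tool_rot: [1.0, -0.001, 0.0, -0.0]
ft_force: [0.4, -0.2, 0.7]
width: 42.6
grip_force: 0.0
```

Call:
{"api": "play_rows", "payload": {
  "plan": [
    [[0, 0, 0, 0, 0, -2.5, 0.0], [0, 0, 0, 0, 0, -3.5, 0.0], [0, 0, 0, 0, 0, -3.5, 0.0], [0, 0, 0, 0, 0, -3.5, 0.0], [0, 0, 0, 0, 0, -3.5, 0.0], [0, 0, 0, 0, 2.0, 0, 0.0], [0, 0, 0, 0, 3.6, 0, 0.0], [0, 0, 0, 0, 3.6, 0, 0.0]]
  ]
}}

```text
time_s: 40.57
eef_pos: [520.5, 308.2, 176.3]
tool_rot: [1.0, 0.0, 0.001, -0.0]
ft_force: [1.0, -0.8, 0.2]
width: 42.9
grip_force: 0.0
```

Call:
{"api": "play_rows", "payload": {
  "plan": [
    [[0, 0, 0, 0, 3.6, 0, 0.0], [0, 0, 0, 0, 3.6, 0, 0.0], [0, 0, 0, 0, 3.6, 0, 0.0], [0, 0, 0, 0, 3.6, 0, 0.0], [0, 0, 0, 0, 3.6, 0, 0.0], [0, 0, 0, 0, 3.6, 0, 0.0], [0, 0, 0, 0, 3.6, 0, 0.0], [0, 0, 0, 0, 3.6, 0, 0.0]]
  ]
}}

```text
time_s: 41.23
eef_pos: [519.8, 18.7, 175.9]
tool_rot: [1.0, -0.001, 0.0, -0.0]
ft_force: [0.1, -0.8, 0.2]
width: 42.6
grip_force: 0.0
```

Call:
{"api": "play_rows", "payload": {
  "plan": [
    [[0, 0, 5.5, 0, 3.6, 0, 0.15], [0, 0, 0, 0, 3.6, 0, 0.15], [0, 0, 0, 0, 3.6, 0, 0.15], [0, 0, 0, 0, 3.6, 0, 0.15], [0, 0, 0, 0, 2.4, 0, 0.15], [0, 0, 0, 0, 0, 0, 0.15], [0, 0, 0, 0, 0, 0, 0.15]]
  ]
}}

```text
time_s: 41.82
eef_pos: [506.8, -148.2, 175.7]
tool_rot: [0.999, -0.05, -0.0, -0.0]
ft_force: [-0.3, 0.1, 0.4]
width: 36.4
grip_force: 0.0
```

Run:
```python
from h import *
im,c=shot("wrist"); a,_=shot("scene")
cv2.imwrite("pics/c5.png",np.hstack([cv2.resize(im,(560,350)),cv2.resize(a[265:395,400:520],(240,260)) if 0 else cv2.copyMakeBorder(cv2.resize(a[265:395,400:520],(240,260)),0,90,0,0,0)])[:,:,::-1]); go()
np.save("w8.npy",im)
```

```text
t 41.9 tcp [ 507.  -146.6  175.6] xaxis deg -5.61 tilt -1.0 w 36.4 F [-0.9 -0.1 -0.4]
```

View pics/c5.png

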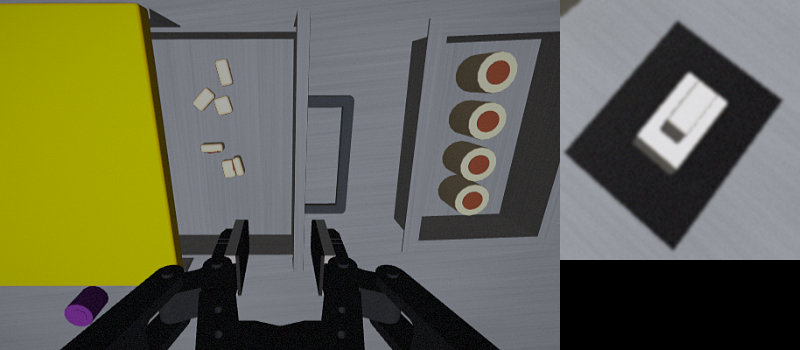

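All six chips lie in the drawer at (224,72) to (237,165), the four bones are in the pan, and the scraper stands centred on its mat. I pinch the handle again and push the drawer shut.

Call:
{"api": "play_rows", "payload": {
  "plan": [
    [[0, 0, 0, 0.1, 1.8, 0, 0.15], [0, 0, 0, 0.2, 2.8, 0, 0.15], [0, 0, 0, 0.1, 1.8, 0, 0.15], [0, 0, 0, 0, 0.6, 0, 0.15], [0, 0, 0, 0, 0, 0, 0.15], [0, 0, 0, 0, 0, 2.5, 0.15], [0, 0, 0, 0, 0, 3.2, 0.15], [0, 0, 0, 0, 0, 0, 0.15]]
  ],
  "newtons": 50
}}

```text
time_s: 42.58
eef_pos: [501.6, -214.2, 114.6]
tool_rot: [0.999, -0.048, -0.003, -0.001]
ft_force: [-1.5, 0.8, -1.3]
width: 36.1
grip_force: 0.0
```

Run:
```python
from h import *
go((504.5,-217.5,24))
```

```text
t 42.6 tcp [ 501.6 -214.2  114.6] xaxis deg -5.54 tilt -1.0 w 36.1 F [-1.5  0.8 -1.3]
(504.5, -217.5, 24) -> [0.37 0.33 9.05] rows>= 3.0
```

Call:
{"api": "play_rows", "payload": {
  "plan": [
    [[0, 0, 0, 0.1, 0.2, 2.5, 0.15], [0, 0, 0, 0, 0, 3.0, 0.15], [0, 0, 0, 0, 0, 2.2, 0.15], [0, 0, 0, 0, 0, 1.1, 0.15], [0, 0, 0, 0, 0, 0.4, 0.15], [0, 0, 0, 0, 0, 0, 0.15], [0, 0, 0, 0, 0, 0, 0.8], [0, 0, 0, 0, 0, 0, 0.95]]
  ]
}}

```text
time_s: 43.25
eef_pos: [506.0, -219.4, 28.1]
tool_rot: [0.999, -0.049, 0.001, 0.0]
ft_force: [1.9, 10.3, 3.2]
width: 13.3
grip_force: 5.5
```

Call:
{"api": "play_rows", "payload": {
  "plan": [
    [[0, 0, 0, 0, 0, 0, 0.95], [0, 0, 0, 0, 0, 0, 0.95], [0, 0, 0, 0, 0, 0, 0.95]]
  ]
}}

```text
time_s: 43.5
eef_pos: [506.0, -219.2, 28.4]
tool_rot: [0.999, -0.049, 0.001, 0.0]
ft_force: [1.7, 6.0, 9.4]
width: 8.8
grip_force: 49.0
```

Call:
{"api": "play_rows", "payload": {
  "plan": [
    [[0, 0, 0, 0, -0.6, 0, 0.95], [0, 0, 0, 0, -1.0, 0, 0.95], [0, 0, 0, 0, -1.2, 0, 0.95], [0, 0, 0, 0, -1.2, 0, 0.95], [0, 0, 0, 0, -1.2, 0, 0.95], [0, 0, 0, 0, -1.2, 0, 0.95], [0, 0, 0, 0, -1.2, 0, 0.95], [0, 0, 0, 0, -1.2, 0, 0.95]]
  ]
}}

```text
time_s: 44.17
eef_pos: [514.6, -131.6, 28.4]
tool_rot: [0.999, -0.049, 0.001, 0.0]
ft_force: [-2.2, -3.0, 10.4]
width: 8.7
grip_force: 49.3
```

Call:
{"api": "play_rows", "payload": {
  "plan": [
    [[0, 0, 0, 0, -1.2, 0, 0.95], [0, 0, 0, 0, -1.0, 0, 0.95], [0, 0, 0, 0, -0.8, 0, 0.95], [0, 0, 0, 0, -0.5, 0, 0.95], [0, 0, 0, 0, -0.3, 0, 0.95], [0, 0, 0, 0, -0.2, 0, 0.95], [0, 0, 0, 0, 0, 0, 0.95], [0, 0, 0, 0, 0, 0, 0.95]]
  ]
}}

```text
time_s: 44.83
eef_pos: [518.5, -91.8, 28.4]
tool_rot: [0.999, -0.049, 0.001, 0.0]
ft_force: [-2.4, 2.0, 11.3]
width: 8.8
grip_force: 49.5
```

Moved 128 mm. I nudge on until the stop pushes back.

Call:
{"api": "play_rows", "payload": {
  "plan": [
    [[0, 0, 0, 0, -0.2, 0, 0.95], [0, 0, 0, 0, -0.15, 0, 0.95], [0, 0, 0, 0, 0, 0, 0.95], [0, 0, 0, 0, 0, 0, 0.95]]
  ]
}}

```text
time_s: 45.17
eef_pos: [518.8, -89.6, 28.4]
tool_rot: [0.999, -0.049, 0.001, 0.001]
ft_force: [-5.0, -13.1, 11.2]
width: 8.7
grip_force: 49.7
```

The closed stop pushes back with 13 N. I relax, release and lift clear.

Call:
{"api": "play_rows", "payload": {
  "plan": [
    [[0, 0, 0, 0, 0.1, 0, 0.95], [0, 0, 0, 0, 0, 0, 0.6], [0, 0, 0, 0, 0, 0, 0.15], [0, 0, 0, 0, 0, 0, 0.15], [0, 0, 0, 0, 0, 0, 0.15], [0, 0, 0, 0, 0, -1.5, 0.15], [0, 0, 0, 0, 0, -3.0, 0.15], [0, 0, 0, 0, 0, -3.5, 0.15]]
  ]
}}

```text
time_s: 45.83
eef_pos: [516.3, -88.9, 106.2]
tool_rot: [0.999, -0.049, -0.002, -0.0]
ft_force: [0.8, 0.1, 0.5]
width: 36.1
grip_force: 0.0
```

Call:
{"api": "play_rows", "payload": {
  "plan": [
    [[0, 0, 0, 0, 1.5, -3.5, 0.15], [0, 0, 0, 0, 2.5, -3.5, 0.15], [0, 0, 0, 0, 2.5, -1.5, 0.15], [0, 0, 0, 0, 0, 0, 0.15], [0, 0, 0, 0, 0, 0, 0.15], [0, 0, 0, 0, 0, 0, 0.15]]
  ]
}}

```text
time_s: 46.33
eef_pos: [511.0, -152.8, 190.1]
tool_rot: [0.999, -0.049, -0.0, -0.0]
ft_force: [-0.1, 0.3, -0.7]
width: 36.2
grip_force: 0.0
```

Run:
```python
from h import *
im,c=shot("wrist"); go()
print("bones",[(hit(c,u,44)[0].round(0),n) for u,n in blobs(red(im),100)])
g=cv2.cvtColor(im,cv2.COLOR_RGB2GRAY)
# dark handle bar: expect shut at world ~(518,-90)
print("expected bar px",proj(c,[[578,-95,67],[518,-89,67],[459,-83,67]]).round(0).tolist())
u=proj(c,[[545,-92,67]])[0].astype(int); print("row profile",u,g[u[1],max(u[0]-30,0):u[0]+30].tolist())
a,cs=shot("scene"); h=cv2.cvtColor(a,cv2.COLOR_RGB2HSV); m=cv2.inRange(h,(0,0,185),(180,40,255))[290:370,415:490]
n,l,st,cc=cv2.connectedComponentsWithStats(m); i=1+np.argmax(st[1:,4]); print("scraper",st[i],hit(cs,cc[i]+[415,290],40))
```

```text
t 46.4 tcp [ 510.8 -152.4  189.7] xaxis deg -5.59 tilt -1.0 w 36.4 F [-0.4  0.6 -0.9]
bones [(array([ 576., -386.]), np.int32(494)), (array([ 525., -383.]), np.int32(417)), (array([ 475., -379.]), np.int32(357)), (array([ 429., -378.]), np.int32(315))]
expected bar px [[250.0, 118.0], [254.0, 181.0], [258.0, 236.0]]
row profile [252 153] [45, 46, 45, 46, 44, 35, 87, 139, 127, 128, 129, 127, 127, 129, 130, 128, 125, 128, 127, 129, 127, 122, 129, 125, 127, 135, 84, 52, 59, 60, 64, 59, 60, 63, 59, 59, 58, 45, 6, 138, 134, 126, 123, 123, 127, 125, 126, 129, 125, 126, 128, 126, 128, 128, 125, 128, 130, 126, 127, 127]
scraper [ 25  12  43  47 903] [[525.70359485 401.13185366]]
```

```bash
python3 -c "
from station import arm
print(arm.sign_off())"
```

```text
the job is handed in; nothing more can be done
None
```

Job handed in with no verdict returned: my last checks had all four bones in the pan, the scraper on its mat and the drawer shut (all six chips seen in it just before shutting); I viewed 15 pictures, one over the limit of 14.

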